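# Put away the drained utensils and rolling pins

## Task

Put away whatever stands in the drainer, in this order and skipping what is missing: spatula, slotted turner, black scraper, beech pin, metal pin. Keep each pinched and press its lower end on the rubber mat so that it swings round in the fingers until nearly level; then lay a utensil flat in the tray compartment of its band's colour with its head towards the black rim, or rest a pin level in a free pair of notches of the pin rest, centred on the saddles. Leave the oil bottle, moka pot and mug alone.

Things in the scene. Friction and masses are not known exactly. Their poses are not given: they have to be found in the camera images.
- caddy: white and grey drainer block, fixed, 290 x 66 x 65 mm high. Origin: centre of its underside. Five slots in a row along its x, 60 mm deep, floor 5 mm above the counter: flat utensils at x = -110, 0, 110 (slot 18 mm along x, 48 across; their width lies along the block's y), pins at -55, 55 (23 mm square). All stand nearly upright
- mat: black rubber mat, fixed, 170 x 170 mm, 5 mm thick. Origin: centre of its underside; the sides run along its x and y. Pressed ends grip on it
- tray: wooden cutlery tray, loose, 0.9 kg, 226 (its x) x 244 (y) mm, walls 30 mm high, 5 thick, floor 4. Origin: centre of its underside. Rim at the -x end is black. Three compartments along x, 216 x 74.5 mm inside: floor red at y = +80, yellow 0, blue -80 mm. Two ribs, 10 mm wide, 10 mm high over the floor, cross them at x = -55 and +40 mm; utensils lie on them
- rest: wooden pin rest, loose, 0.6 kg: base 110 x 110 x 8 mm, two saddles 14 mm thick at x = -45 and +45 mm, each with two 90 degree V notches at y = +30 and -30 mm, their bottoms 30 mm and tips about 50 mm above the counter. Origin: centre of its underside; pins lie along its x
- rest_notch0 (a point): centre of a pin's axis when it lies in the notches at y = +30 mm of the rest: midway between the saddles, 42.7 mm above the counter; axes as the rest's
- rest_notch1 (a point): the same for the notches at y = -30 mm
- tray_red (a point): centre of the red compartment on its floor, 4 mm above the counter; axes as the tray's (black rim towards -x)
- tray_yellow (a point): centre of the yellow compartment on its floor, 4 mm above the counter; axes as the tray's (black rim towards -x)
- tray_blue (a point): centre of the blue compartment on its floor, 4 mm above the counter; axes as the tray's (black rim towards -x)
- spatula: medium-brown wooden spatula, one flat piece 190 mm long, 14 thick, 55 g. Origin: middle of its head's end edge. Own z: from there to the handle's end; y: across its width; x: thickness. Head: first 62 mm, 40 mm wide; handle: the rest, 18 mm wide, red band 133 to 163 mm from the origin. Starts upright, head down, in the drainer; may be absent (None)
- turner: pale wooden slotted turner, one flat piece 190 mm long, 14 thick, 55 g. Origin: middle of its head's end edge. Own z: from there to the handle's end; y: across its width; x: thickness. Head: first 62 mm, 40 mm wide; handle: the rest, 18 mm wide, yellow band 133 to 163 mm from the origin. Starts upright, head down, in the drainer; may be absent (None)
- scraper: black plastic scraper, one flat piece 190 mm long, 14 thick, 55 g. Origin: middle of its head's end edge. Own z: from there to the handle's end; y: across its width; x: thickness. Head: first 62 mm, 40 mm wide; handle: the rest, 18 mm wide, blue band 133 to 163 mm from the origin. Starts upright, head down, in the drainer; may be absent (None)
- beech_pin: pale beech rolling pin, a plain round rod 18 mm in diameter and 200 mm long, about 40 g. Origin: middle of the end that starts at the bottom; own z runs along the rod. Starts upright in the drainer, and may be absent (None)
- metal_pin: bare aluminium rolling pin, a plain round rod 18 mm in diameter and 200 mm long, about 80 g. Origin: middle of the end that starts at the bottom; own z runs along the rod. Starts upright in the drainer, and may be absent (None)
- spatula_mid (a point): middle of the spatula, 95 mm from its origin; axes as the body's
- turner_mid (a point): middle of the slotted turner, 95 mm from its origin; axes as the body's
- scraper_mid (a point): middle of the black scraper, 95 mm from its origin; axes as the body's
- beech_pin_mid (a point): middle of the beech pin, 100 mm from its origin; axes as the body's
- metal_pin_mid (a point): middle of the metal pin, 100 mm from its origin; axes as the body's
- oil: green glass oil bottle, 60 mm across, 190 mm tall; bystander, origin at its foot
- moka: aluminium moka pot, 86 mm across, 153 mm tall, with a black handle; bystander, origin at its foot
- mug: blue mug, 80 mm across, 90 mm tall; bystander, origin at its foot

How it is judged:
By the outcome, as a careful person would: the job done as asked, in the order asked, and still so for the second after the job is handed in, with the robot touching nothing.
Of spatula, turner, scraper, beech_pin, metal_pin only 3 to 5 are there at a start; the rules pass over those that are not, and their reading is None.
At some moment in a run one of tray, rest may be knocked a few centimetres aside while the robot is not near it.
It also fails if it takes over 210 s, if anything falls off the work surface, if the arm or the gripper's body presses on something with over 40 N, if the wrist force passes 120 N, or if a joint passes its speed limit or range.

## Robot

A 6-joint arm with a two-finger parallel gripper is mounted at the origin on the work surface. World frame = base frame: x ahead of the robot, y to its left, z up, the work surface at z = 0. Lengths are in m, angles in rad, forces in N, time in s.
With the tool pointing down it reaches from about 0.4 to 0.825 m from the base axis. Payload 7 kg.
Tool frame: the origin (TCP) lies at the centre of the arm's flange, where the gripper is bolted on; the fingertips stand 178 mm ahead of it and the grasp point (between the pads) lies arm.tcp_to_grasp ahead of it (arm.tcp_to_grasp is the distance from the TCP to the grasp point, in m); z points along the fingers, y is the direction in which the jaws open and shut (so a half turn about z gives the same grasp; the last joint's range is limited). The gripper opens to 88 mm and grips with 3 to 60 N. Pads are 19 mm wide; open, the fingers measure 130 mm over their backs; the gripper's body (78 mm by 193 mm) begins 47 mm behind the grasp point.
Start: joints at [-0.953, 0.359, 0.012, 0, -1.224, -0.288], TCP at [0.219, -0.639, 0.405] pointing down, gripper open.
Joint ranges: [-3.07, 3.07], [-1.43, 2.12], [-1.02, 1.25], [-3.03, 1.67], [-3.05, -0], [-3.03, 3.03]. Speed limits (rad/s): [2.39, 2.39, 3.01, 3.14, 3.14, 3.14].

## Interface

Orientations are given as [roll, pitch, yaw] about the fixed x, y, z axes, in that order (R = Rz(yaw) Ry(pitch) Rx(roll)).
In Python, from station import arm gives the robot as it stands.
- The arm moves only by the tool move_arm, never from a script. Its argument "deltas" is a list of rows, each a list of 6 numbers: the shift along the world's x, y, z in mm, then the turn, a rotation vector about the world's x, y, z in degrees. In form: [[tx, ty, tz, ax, ay, az], ...]. A call has exactly 5 rows; each row shifts and turns the commanded pose from where the row before left it; what a row does not reach is not made up. A row lasts 1/12 s, in which the tool goes at most 41.7 mm and 7.16 degrees, less where a joint would pass 70% of its speed; a pose out of reach is approached as far as the arm can. A call with a gripper value outside its range is refused whole. "claw" is the closure in counts, from 0 (fully open) to 255 (shut), set as the call begins (left out, the last holds). The fingers move at their own pace and stop on an object; "squeeze" is the grip in N (left out, the last holds). Time passes only in rows, so rows that do not move let the fingers close, or fill a call up. It gives the time, the measured TCP pose, the force and the opening at its end, in the units of the state.
- arm.get_state(): the state, without advancing time (a new reading comes with each control period).
- arm.grab_frame(name): name is "scene" or "top"; returns the picture (420x560x3 uint8, red, green, blue); there is no depth.
- arm.calibration(name): a dict with "intrinsics" (3x3 intrinsics, pixels), "T" (4x4, takes a point from camera to world coordinates). Camera axes: x right, y up, looking along -z (the intrinsics and any distortion apply to the point x, -y, -z); pixel columns grow to the right and rows downward; lengths in m; the calibration is good to about 2 mm. A picture is of the moment at which its call begins. calibration takes no time and is no camera call.
- arm.job_done(): hands the job in, once; it reports no verdict.
Trained networks look in the newest picture that a camera, given by its name, has taken for a name from the list of things; names that differ only in an ending like _2 or _b are one class to them, and where a whole thing is asked for, a point or a joint stands for the part that bears it (a point fixed in the world has none). Each returns a list of dicts, best first, with "score" (0 to 1); they miss things now and then, are a little off and sometimes report something else, mostly with a low value. They report only what shows in the picture. A call takes as long as a camera call.
- arm.spot_in(thing, camera): "xy" ([column, row] in pixels, amid what is visible of it).
- arm.masks_of(thing, camera): "pixels" (420x560 bool, what is visible of it) and "xy" ([column, row] in pixels, amid what is visible of it).
- arm.spot_point(thing, camera): "xy" ([column, row] in pixels: a listed point, or the origin of a listed thing).
The state is a dict: "t": time; "q": joint angles; "qd": joint speeds; "joint_efforts": joint torques, N m; "eef_pos": TCP position; "ee_rot": TCP orientation; "force": force on the tool from outside, world axes, zero at the start; "moment": the same for the moment, N m; "width": finger opening in m.
Only numpy, scipy, OpenCV 4.12 (cv2) and the standard library are available. Lean on these libraries where they do the work, as an engineer would, in place of code of your own. Each camera call takes 0.05 s, during which the arm holds its last target. There are 200 camera calls.

## Working session

There is one attempt and no reset: what is moved stays moved. The work goes in short steps, Python scripts to look and compute and a tool call to move; the robot and the scene stay as the last step left them, time stands still between calls to the robot, and variables do not carry over. Pictures are saved under pics/ and viewed, about 12 in all and at most 16, crops included, and the job is handed in when it is done.

Besides the shell and the picture viewer there is one more tool, called after "Call:" as name(argument=value, ...), one argument or row to a line, values as JSON. move_arm: Moves the arm, as the interface text tells. Its arguments: {"type":"object","properties":{"deltas":{"type":"array","items":{"type":"array","items":{"type":"number"}}},"claw":{"type":"number"},"squeeze":{"type":"number"}},"required":["deltas"]}

```bash
ls; mkdir -p pics; python3 - <<'E'
from station import arm
import cv2,numpy as np
print(arm.get_state(), arm.tcp_to_grasp)
for c in("scene","top"):
    f=arm.grab_frame(c); cv2.imwrite(f"pics/{c}0.png",f[:,:,::-1])
    k=arm.calibration(c); print(c,np.round(k["intrinsics"],1).tolist(),np.round(k["T"],4).tolist(),k.keys())
    for n in "caddy mat tray rest rest_notch0 rest_notch1 tray_red tray_yellow tray_blue spatula turner scraper beech_pin metal_pin oil moka mug".split():
        r=arm.spot_point(n,c) 
        print(n,[(np.round(a["xy"]).tolist(),round(a["score"],2)) for a in r[:3]])
E
```

```text
pics
{'t': 0.0, 'q': array([-9.52907448e-01,  3.59366095e-01,  1.10739580e-02, -3.52706334e-04,
       -1.22412803e+00, -2.88071220e-01]), 'qd': array([ 0.00126091, -0.00099975,  0.00121839,  0.00035604, -0.00054993,
        0.00035402]), 'joint_efforts': array([-9.04949720e-04, -5.82715881e+01,  2.93052399e+01,  6.99751943e+00,
        6.87812339e-03, -1.35793598e-04]), 'eef_pos': array([ 0.21852727, -0.63843596,  0.40374202]), 'ee_rot': array([ 3.13994152e+00, -1.43476931e-04, -2.81189498e+00]), 'force': array([-0.08739535, -0.0087489 , -0.10465296]), 'moment': array([-0.04408216,  0.04304536,  0.07674366]), 'width': 0.08800615127610004} 0.1593
scene [[413.1, 0.0, 277.9], [0.0, 413.1, 212.5], [0.0, 0.0, 1.0]] [[-0.8599, -0.3689, 0.3528, 1.007], [0.5103, -0.6062, 0.6099, 0.6702], [-0.0111, 0.7045, 0.7096, 0.9616], [0.0, 0.0, 0.0, 1.0]] dict_keys(['intrinsics', 'T'])
caddy [([388.0, 332.0], 0.78), ([285.0, 208.0], 0.39)]
mat [([339.0, 247.0], 0.67), ([260.0, 180.0], 0.46)]
tray [([274.0, 192.0], 0.87), ([421.0, 309.0], 0.7), ([268.0, 192.0], 0.48)]
rest [([280.0, 287.0], 0.6), ([251.
[... 802 characters left out ...]
ys(['intrinsics', 'T'])
caddy [([158.0, 235.0], 0.76), ([337.0, 230.0], 0.15)]
mat [([241.0, 250.0], 0.88)]
tray [([334.0, 232.0], 0.73)]
rest [([238.0, 187.0], 0.61), ([176.0, 168.0], 0.27)]
rest_notch0 [([228.0, 186.0], 0.6), ([242.0, 182.0], 0.57)]
rest_notch1 [([228.0, 186.0], 0.6), ([242.0, 182.0], 0.57)]
tray_red [([313.0, 235.0], 0.76)]
tray_yellow [([334.0, 228.0], 0.93), ([157.0, 216.0], 0.64)]
tray_blue [([356.0, 232.0], 0.67)]
spatula [([160.0, 235.0], 0.5)]
turner []
scraper [([159.0, 265.0], 0.69)]
beech_pin []
metal_pin [([156.0, 217.0], 0.55)]
oil [([423.0, 253.0], 0.62)]
moka [([311.0, 158.0], 0.78), ([316.0, 230.0], 0.55)]
mug [([422.0, 254.0], 0.74), ([173.0, 168.0], 0.72)]
```

View pics/scene0.png

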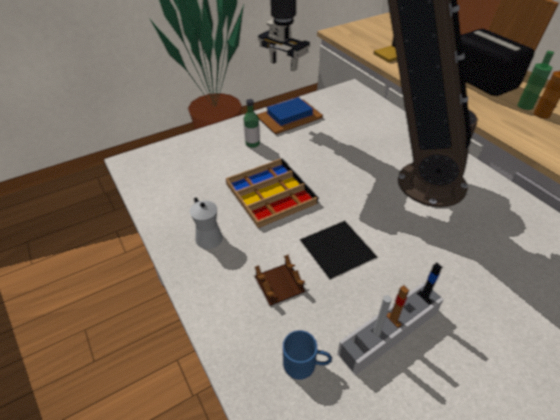

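View pics/top0.png

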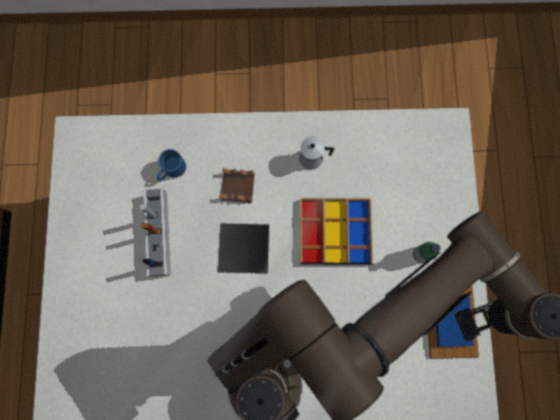

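Three items are present. In the scene view the spatula (orange-brown, red band) is at about (398,305), the scraper (blue band) at (432,283) and the metal pin at (384,310). The top view shows the tray at (335,231) with red on the left, the mat at (244,248) and the rest at (238,187). The mug, moka pot and bottle stand clear of all of these. Next I'll fit box models to the masks.

```bash
cat > h.py <<'E'
from station import arm
import cv2,numpy as np
from scipy.optimize import minimize
C={c:arm.calibration(c) for c in("scene","top")}
def proj(P,c):
    T=np.linalg.inv(C[c]["T"]); p=np.atleast_2d(P)@T[:3,:3].T+T[:3,3]
    q=(p*[1,-1,-1])@np.array(C[c]["intrinsics"]).T; return q[:,:2]/q[:,2:]
def ray(xy,z,c):
    K=C[c]["intrinsics"];T=C[c]["T"]
    d=T[:3,:3]@(np.linalg.inv(K)@[xy[0],xy[1],1]*[1,-1,-1]); o=T[:3,3]
    return o+d*(z-o[2])/d[2]
def box(x,y,z,c=(0,0)):
    return np.array([[c[0]+a*x/2,c[1]+b*y/2,h] for a in(-1,1) for b in(-1,1) for h in z])
M={"caddy":box(.29,.066,(0,.065)),"mat":box(.17,.17,(0,.005)),"tray":box(.226,.244,(0,.03)),
   "rest":np.vstack([box(.11,.11,(0,.008)),box(.014,.11,(.008,.05),(.045,0)),box(.014,.11,(.008,.05),(-.045,0))])}
def hullmask(uv):
    m=np.zeros((420,560),np.uint8); h=cv2.convexHull(uv.astype(np.float32))
    cv2.fillConvexPoly(m,np.round(h*16).astype(np.int32),255,cv2.LINE_AA,4); return m/255.
def masks(n,cams=("scene","top"),near=None):
    out={}
    for c in cams:
        arm.grab_frame(c); L=arm.masks_of(n,c)
        if near is not None and L:
            u=proj(near,c)[0]; L=[m for m in L if np.hypot(*(np.array(m["xy"])-u))<25]
        if L and L[0]["pixels"].sum()>20: out[c]=L[0]["pixels"]
    return out
def rz(a): return np.array([[np.cos(a),-np.sin(a),0],[np.sin(a),np.cos(a),0],[0,0,1]])
def fit(n,ms,p0):
    H={}
    for c,m in ms.items():
        k=cv2.morphologyEx(m.astype(np.uint8),cv2.MORPH_OPEN,np.ones((3,3)))
        ys,xs=np.nonzero(k); H[c]=hullmask(np.c_[xs,ys])
    def cost(p):
        P=M[n]@rz(p[2]).T+[p[0],p[1],0]; s=0
        for c in H:
            h=hullmask(proj(P,c)); s+=1-np.minimum(h,H[c]).sum()/np.maximum(h,H[c]).sum()
        return s/len(H)
    best=None
    for dy in(-.1,0,.1):
        x0=np.array(p0)+[0,0,dy]; S=np.vstack([x0]+[x0+np.eye(3)[i]*[.02,.02,.1] for i in range(3)])
        r=minimize(cost,x0,method="Nelder-Mead",options=dict(initial_simplex=S,xatol=1e-4,fatol=1e-5))
        if best is None or r.fun<best.fun: best=r
    return best.x,best.fun
E
python3 - <<'E'
from h import *
for n,px,z in(("caddy",(158,235),.03),("mat",(244,248),.0),("tray",(335,231),.015),("rest",(238,187),.02)):
    p=ray(px,z,"top"); ms=masks(n,near=[p[0],p[1],z])
    print(n,p.round(3),end=" ")
    for k in (["scene","top"],["scene"],["top"]):
        s={c:ms[c] for c in k if c in ms}
        if s: x,f=fit(n,s,[p[0],p[1],0]); print(k,x.round(4),round(f,3),end=" ")
    print()
for n in("spatula","scraper","metal_pin"):
    for c in("scene","top"):
        arm.grab_frame(c)
        for m in arm.masks_of(n,c)[:1]:
            ys,xs=np.nonzero(m["pixels"]); print(n,c,m["score"],len(xs),xs.min(),xs.max(),ys.min(),ys.max())
for n,px in(("moka",(311,158)),("mug",(173,168)),("oil",(423,253))): print(n,ray(px,0,"top").round(3))
a=cv2.imread("pics/scene0.png"); b=cv2.imread("pics/top0.png")
cv2.imwrite("pics/c1.png",np.hstack([cv2.resize(a[225:375,240:460],None,fx=1.8*1.36,fy=3.6,interpolation=2)[:540,:400] if 0 else cv2.resize(a[235:370,240:450],(420,270)),cv2.resize(b[155:275,130:275],(326,270))]))
E
```

```text
caddy [0.503 0.352 0.03 ] ['scene', 'top'] [0.5111 0.3565 0.0713] 0.048 ['scene'] [0.5093 0.3574 0.0717] 0.027 ['top'] [0.5126 0.3549 0.0717] 0.024 
mat [0.457 0.063 0.   ] ['scene', 'top'] [ 0.4568  0.0652 -0.0377] 0.039 ['scene'] [ 0.4549  0.0657 -0.0441] 0.02 ['top'] [ 0.4584  0.0636 -0.0392] 0.03 
tray [ 0.507 -0.249  0.015] ['scene', 'top'] [ 0.5087 -0.2508 -0.019 ] 0.043 ['scene'] [ 0.505  -0.2502 -0.0246] 0.039 ['top'] [ 0.5105 -0.2514 -0.0187] 0.023 
rest [0.667 0.082 0.02 ] ['scene', 'top'] [ 0.6726  0.0856 -0.1054] 0.089 ['scene'] [ 0.6708  0.0863 -0.138 ] 0.087 ['top'] [ 0.6731  0.0832 -0.1421] 0.078 
spatula scene 0.72 443 386 408 286 328
spatula top 0.43 101 143 161 224 233
scraper scene 0.89 444 417 440 263 304
scraper top 0.4 1046 220 254 168 202
metal_pin scene 0.63 340 373 390 295 335
metal_pin top 0.55 71 141 156 205 216
moka [ 0.772 -0.175  0.   ]
mug [0.746 0.314 0.   ]
oil [ 0.428 -0.548  0.   ]
```

View pics/c1.png

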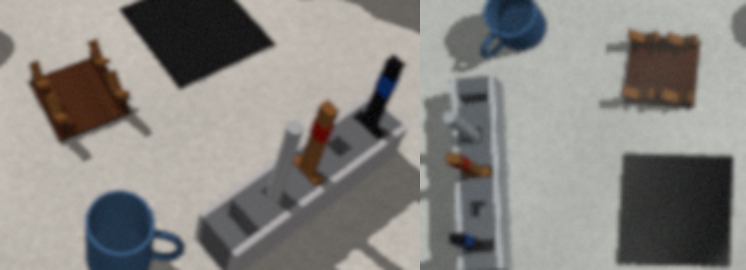

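The crops show the rest's saddles at the +x and −x ends. The spatula is in the middle slot, the metal pin in the +55 slot and the scraper at −110. Now I'll fit where each piece leans.

```bash
cat >> h.py <<'E'
def bar(b,t,wx,wy,yaw,z0,z1):
    R=rz(yaw); f=lambda z:np.array(b)+(np.array(t)-b)*z/.2   # b,t: axis xy at z=0 and z=.2
    return np.vstack([np.r_[f(z)+(R@[a*wx/2,c*wy/2,0])[:2],z] for z in(z0,z1) for a in(-1,1) for c in(-1,1)])
def fitbar(ms,b0,wx,wy,yaw,z0,z1):
    H={c:m.astype(float) for c,m in ms.items()}
    def cost(p):
        P=bar(p[:2],p[2:],wx,wy,yaw,z0,z1); s=0
        for c in H:
            h=hullmask(proj(P,c)); s+=1-np.minimum(h,H[c]).sum()/np.maximum(h,H[c]).sum()
        return s/len(H)+ 20*np.sum((p[:2]-b0)**2)/.01*.01+ 5*np.sum((p[2:]-p[:2])**2)
    x0=np.r_[b0,b0]; S=np.vstack([x0]+[x0+np.eye(4)[i]*.006 for i in range(4)])
    r=minimize(cost,x0,method="Nelder-Mead",options=dict(initial_simplex=S,xatol=1e-4,fatol=1e-5,maxiter=800)); return r.x,r.fun
E
python3 - <<'E'
from h import *
cx,cy,yaw=.5111,.3563,.0715
for n,s,wx,wy,z1 in(("spatula",0,.014,.018,.195),("scraper",-.11,.014,.018,.195),("metal_pin",.055,.017,.017,.205)):
    b=np.array([cx,cy])+s*np.array([np.cos(yaw),np.sin(yaw)])
    ms=masks(n,near=[b[0],b[1],.13])
    for k in (["scene","top"],["scene"],["top"]):
        m={c:ms[c] for c in k if c in ms}
        if m: x,f=fitbar(m,b,wx,wy,yaw,.066,z1); print(n,b.round(3),k,x.round(4),round(f,3))
E
```

```text
spatula [0.511 0.356] ['scene', 'top'] [0.5107 0.3544 0.5098 0.3575] 0.235
spatula [0.511 0.356] ['scene'] [0.5093 0.3533 0.5106 0.3599] 0.182
spatula [0.511 0.356] ['top'] [0.5118 0.3522 0.5089 0.3522] 0.198
scraper [0.401 0.348] ['scene', 'top'] [0.4017 0.3484 0.4025 0.3487] 0.26
scraper [0.401 0.348] ['scene'] [0.4014 0.3469 0.4022 0.3517] 0.241
scraper [0.401 0.348] ['top'] [0.4032 0.3475 0.4011 0.3452] 0.229
metal_pin [0.566 0.36 ] ['scene', 'top'] [0.5675 0.3615 0.5648 0.3592] 0.323
metal_pin [0.566 0.36 ] ['scene'] [0.564  0.3602 0.5662 0.3644] 0.291
metal_pin [0.566 0.36 ] ['top'] [0.5694 0.3618 0.5648 0.3561] 0.306
```

Call:
move_arm(
  deltas=[
    [20, 34, 5, 0, 0, -1.5],
    [20, 34, 5, 0, 0, -1.5],
    [20, 34, 5, 0, 0, -1.5],
    [20, 34, 5, 0, 0, -1.5],
    [20, 34, 5, 0, 0, -1.5],
  ],
  claw=0,
  squeeze=30,
)

```text
t: 4.22
eef_pos: [0.319, -0.4671, 0.4299]
ee_rot: [-3.141, 0.0, -2.944]
force: [0.9, -0.6, 1.1]
width: 0.0877
```

Call:
move_arm(
  deltas=[
    [20, 34, 5, 0, 0, -1.5],
    [20, 34, 5, 0, 0, -1.5],
    [20, 34, 5, 0, 0, -1.5],
    [20, 34, 5, 0, 0, -1.5],
    [20, 34, 5, 0, 0, -1.5],
  ],
)

```text
t: 4.63
eef_pos: [0.419, -0.2968, 0.4553]
ee_rot: [-3.141, 0.001, -3.075]
force: [1.0, 0.2, 0.0]
width: 0.0874
```

Call:
move_arm(
  deltas=[
    [6, 40, 0, 0, 0, 0],
    [6, 40, 0, 0, 0, 0],
    [6, 40, 0, 0, 0, 0],
    [6, 40, 0, 0, 0, 0],
    [6, 40, 0, 0, 0, 0],
  ],
)

```text
t: 5.05
eef_pos: [0.4482, -0.0968, 0.4551]
ee_rot: [3.141, 0.001, -3.074]
force: [1.3, 1.1, 0.1]
width: 0.0876
```

Call:
move_arm(
  deltas=[
    [6, 40, 0, 0, 0, 0],
    [6, 40, 0, 0, 0, 0],
    [6, 40, 0, 0, 0, 0],
    [6, 40, 0, 0, 0, 0],
    [6, 40, 0, 0, 0, 0],
  ],
)

```text
t: 5.47
eef_pos: [0.4782, 0.1034, 0.4552]
ee_rot: [3.141, 0.001, -3.073]
force: [0.4, -1.2, 0.1]
width: 0.0876
```

Call:
move_arm(
  deltas=[
    [6, 40, 0, 0, 0, 0],
    [6, 40, 0, 0, 0, 0],
    [6, 40, 0, 0, 0, 0],
    [6, 40, 0, 0, 0, 0],
    [6, 40, 0, 0, 0, 0],
  ],
)

```text
t: 5.88
eef_pos: [0.5083, 0.3034, 0.4549]
ee_rot: [3.141, 0.0, -3.073]
force: [0.7, -0.9, -0.6]
width: 0.0875
```

Call:
move_arm(
  deltas=[
    [1, 27, 0, 0, 0, 0],
    [1, 27, 0, 0, 0, 0],
    [0, 0, -35, 0, 0, 0],
    [0, 0, -35, 0, 0, 0],
    [0, 0, -35, 0, 0, 0],
  ],
)

```text
t: 6.3
eef_pos: [0.5103, 0.3561, 0.3487]
ee_rot: [3.14, 0.001, -3.073]
force: [1.2, 0.8, -1.1]
width: 0.0877
```

Call:
move_arm(
  deltas=[
    [0, 0, -20, 0, 0, 0],
    [0, 0, -10, 0, 0, 0],
    [0, 0, 0, 0, 0, 0],
    [0, 0, 0, 0, 0, 0],
    [0, 0, 0, 0, 0, 0],
  ],
)

```text
t: 6.72
eef_pos: [0.5111, 0.3559, 0.3216]
ee_rot: [3.14, 0.002, -3.073]
force: [-0.5, -0.6, -0.2]
width: 0.0877
```

```bash
python3 - <<'E'
from h import *
print(arm.get_state()["eef_pos"])
a=arm.grab_frame("scene");b=arm.grab_frame("top")
cv2.imwrite("pics/c2.png",np.hstack([cv2.resize(a[180:360,320:480],(480,540),interpolation=2),cv2.resize(b[190:280,120:170],(300,540),interpolation=2)])[:,:,::-1])
E
```

```text
[0.5111424  0.35587755 0.32161938]
```

View pics/c2.png

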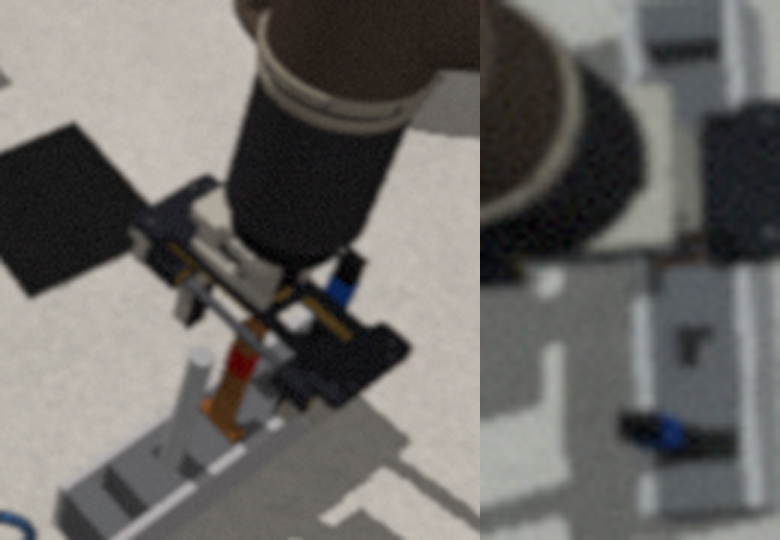

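The spatula's handle sits between the open fingers and the neighbouring pieces are clear, so I'll close the gripper.

Call:
move_arm(
  deltas=[
    [0, 0, 0, 0, 0, 0],
    [0, 0, 0, 0, 0, 0],
    [0, 0, 0, 0, 0, 0],
    [0, 0, 0, 0, 0, 0],
    [0, 0, 0, 0, 0, 0],
  ],
  claw=255,
  squeeze=30,
)

```text
t: 7.23
eef_pos: [0.5106, 0.3554, 0.3198]
ee_rot: [3.141, 0.0, -3.074]
force: [-0.4, 1.1, -0.1]
width: 0.0598
```

Call:
move_arm(
  deltas=[
    [0, 0, 0, 0, 0, 0],
    [0, 0, 0, 0, 0, 0],
    [0, 0, 0, 0, 0, 0],
    [0, 0, 0, 0, 0, 0],
    [0, 0, 0, 0, 0, 0],
  ],
)

```text
t: 7.65
eef_pos: [0.5106, 0.3554, 0.3196]
ee_rot: [-3.142, -0.0, -3.074]
force: [0.1, 0.5, 0.5]
width: 0.0266
```

Call:
move_arm(
  deltas=[
    [0, 0, 0, 0, 0, 0],
    [0, 0, 0, 0, 0, 0],
    [0, 0, 0, 0, 0, 0],
    [0, 0, 15, 0, 0, 0],
    [0, 0, 20, 0, 0, 0],
  ],
)

```text
t: 8.07
eef_pos: [0.5102, 0.355, 0.353]
ee_rot: [-3.139, -0.003, -3.074]
force: [0.6, -0.3, -1.1]
width: 0.0183
```

Call:
move_arm(
  deltas=[
    [0, 0, 25, 0, 0, 0],
    [0, 0, 25, 0, 0, 0],
    [0, 0, 20, 0, 0, 0],
    [-6, -18, 0, 0, 0, -1],
    [-6, -18, 0, 0, 0, -1],
  ],
)

```text
t: 8.48
eef_pos: [0.4986, 0.3197, 0.4258]
ee_rot: [3.14, 0.002, -3.108]
force: [-0.2, 0.5, -0.8]
width: 0.0178
```

Call:
move_arm(
  deltas=[
    [-10, -30, 0, 0, 0, -1],
    [-10, -30, 0, 0, 0, -1],
    [-10, -30, 0, 0, 0, -1],
    [-10, -30, 0, 0, 0, 0],
    [-10, -30, 0, 0, 0, 0],
  ],
)

```text
t: 8.9
eef_pos: [0.4478, 0.168, 0.4246]
ee_rot: [3.142, -0.0, 3.122]
force: [0.1, -0.6, -0.3]
width: 0.0175
```

```bash
python3 - <<'E'
from h import *
s=arm.get_state();print(s["eef_pos"],s["ee_rot"],s["width"],s["force"])
a=arm.grab_frame("scene");b=arm.grab_frame("top")
cv2.imwrite("pics/c3.png",np.hstack([cv2.resize(a[100:360,240:440],(415,540)),cv2.resize(b[170:290,140:220],(360,540))])[:,:,::-1])
E
```

```text
[0.44776693 0.16797885 0.42458866] [ 3.14157174e+00 -2.56933170e-05  3.12245762e+00] 0.017476198712063802 [ 0.12037262 -0.60252599 -0.29409262]
```

View pics/c3.png

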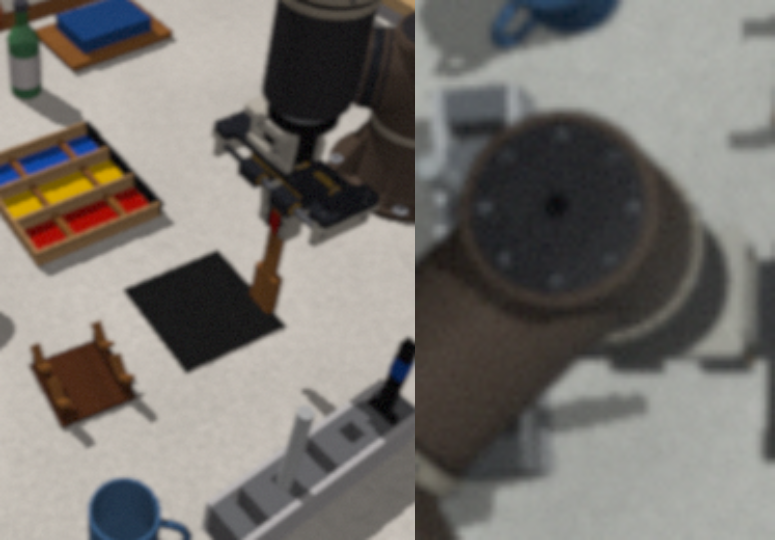

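```bash
cat > plan.py <<'E'
import numpy as np,sys
G=.1593
def rows(K,start,n,dec=1):
    """K: list of (grasp xyz, tilt deg about +y), dense; start=(tcp xyz, tilt)"""
    p=np.array(start[0]);a=start[1]; cur=p.copy(); out=[]
    for g,t in K:
        tt=np.radians(t); T=np.array(g)+G*np.array([np.sin(tt),0,np.cos(tt)])
        d=np.round((T-cur)*1000,0 if dec==0 else 1); cur=cur+d/1000
        da=round(t-a,1); a=a+da; out.append([*d.tolist(),0,da,0])
    for i in range(0,len(out),5): print(str([[round(v,1) for v in r] for r in out[i:i+5]]).replace(".0,",",").replace(".0]","]"))
    print("end",cur.round(4),a)
def swing(E,L,half,t0,t1,a0,a1,n,press=.003,mat=.005):
    K=[]
    for th,a in zip(np.linspace(t0,t1,n),np.linspace(a0,a1,n)):
        r=np.radians(th); K.append(((E[0]+L*np.sin(r)-half*np.cos(r),E[1],mat+L*np.cos(r)+half*np.sin(r)-press),a))
    return K
E
python3 - <<'E'
from plan import *
from station import arm
p=arm.get_state()["eef_pos"]
E=(.415,.085)
S=swing(E,.155,.007,12,83.5,12,-6.5,25)
g0=np.array(S[0][0])+[0,0,.012]
# transfer high
t=np.radians(12);gp=p-[0,0,G]
pre=[(gp+(g0+[0,0,.06]-gp)*f,12*f) for f in(.25,.5,.75,1)]+[(g0+[0,0,.03],12)]
down=[(g0+[0,0,.012],12),(g0,12),(g0-[0,0,.006],12),(g0-[0,0,.009],12),(g0-[0,0,.012],12)]
rows(pre+down+S[1:]+[S[-1]],(p,0),0)
E
```

```text
[[6.7, -20.2, -9.9, 0, 3, 0], [6.7, -20.3, -10.4, 0, 3, 0], [6.7, -20.2, -10.8, 0, 3, 0], [6.6, -20.3, -11.2, 0, 3, 0], [-0, 0, -30, 0, 0, 0]]
[[-0, 0, -18, 0, 0, 0], [-0, 0, -12, 0, 0, 0], [-0, 0, -6, 0, 0, 0], [-0, 0, -3, 0, 0, 0], [-0, 0, -3, 0, 0, 0]]
[[5.8, 0, -1.1, 0, np.float64(-0.8), 0], [5.7, 0, -1.5, 0, np.float64(-0.7), 0], [5.6, 0, -2, 0, np.float64(-0.8), 0], [5.5, 0, -2.4, 0, np.float64(-0.8), 0], [5.3, 0, -2.8, 0, np.float64(-0.8), 0]]
[[5.2, 0, -3.2, 0, np.float64(-0.7), 0], [4.9, 0, -3.6, 0, np.float64(-0.8), 0], [4.7, 0, -4, 0, np.float64(-0.8), 0], [4.5, 0, -4.4, 0, np.float64(-0.7), 0], [4.3, 0, -4.8, 0, np.float64(-0.8), 0]]
[[3.9, 0, -5.1, 0, np.float64(-0.8), 0], [3.7, 0, -5.4, 0, np.float64(-0.7), 0], [3.4, 0, -5.8, 0, np.float64(-0.8), 0], [3.1, 0, -6.1, 0, np.float64(-0.8), 0], [2.8, 0, -6.4, 0, np.float64(-0.8), 0]]
[[2.4, 0, -6.6, 0, np.float64(-0.7), 0], [2.1, 0, -6.9, 0, np.float64(-0.8), 0], [1.7, 0, -7.2, 0, np.float64(-0.8), 0], [1.3, 0, -7.4, 0, np.float64(-0.7), 0], [0.9, 0, -7.5, 0, np.float64(-0.8), 0]]
[[0.6, 0, -7.8, 0, np.float64(-0.8), 0], [0.1, 0, -7.9, 0, np.float64(-0.8), 0], [-0.2, 0, -8, 0, np.float64(-0.7), 0], [-0.6, 0, -8.2, 0, np.float64(-0.8), 0], [-0, 0, 0, 0, np.float64(0.0), 0]]
end [0.5502 0.085  0.1848] -6.500000000000002
```

Call:
move_arm(
  deltas=[
    [7, -20, -10, 0, 3, 0],
    [7, -20, -10, 0, 3, 0],
    [7, -20, -11, 0, 3, 0],
    [6, -20, -11, 0, 3, 0],
    [0, 0, -30, 0, 0, 0],
  ],
)

```text
t: 9.42
eef_pos: [0.4779, 0.0877, 0.3546]
ee_rot: [-3.139, -0.208, 3.121]
force: [2.1, 0.5, -1.3]
width: 0.0178
```

Call:
move_arm(
  deltas=[
    [0, 0, -18, 0, 0, 0],
    [0, 0, -12, 0, 0, 0],
    [0, 0, -6, 0, 0, 0],
    [0, 0, -3, 0, 0, 0],
    [0, 0, -3, 0, 0, 0],
  ],
)

```text
t: 9.83
eef_pos: [0.4768, 0.0896, 0.3127]
ee_rot: [-3.137, -0.207, 3.124]
force: [1.8, -1.7, 22.8]
width: 0.0178
```

Call:
move_arm(
  deltas=[
    [5.8, 0, -1.1, 0, -0.8, 0],
    [5.7, 0, -1.5, 0, -0.7, 0],
    [5.6, 0, -2, 0, -0.8, 0],
    [5.5, 0, -2.4, 0, -0.8, 0],
    [5.3, 0, -2.8, 0, -0.8, 0],
  ],
)

```text
t: 10.25
eef_pos: [0.5039, 0.0893, 0.3022]
ee_rot: [-3.138, -0.14, 3.123]
force: [-0.5, -2.3, 4.4]
width: 0.0179
```

```bash
python3 - <<'E'
from h import *
s=arm.get_state();print(s["eef_pos"],s["ee_rot"],s["width"],s["force"])
a=arm.grab_frame("scene")
cv2.imwrite("pics/c4.png",cv2.resize(a[120:300,240:440],(600,540))[:,:,::-1])
E
```

```text
[0.50394372 0.08931569 0.30215801] [-3.13816475 -0.13962808  3.12332589] 0.01789349852597146 [-0.4693502  -2.29882674  4.44762693]
```

View pics/c4.png

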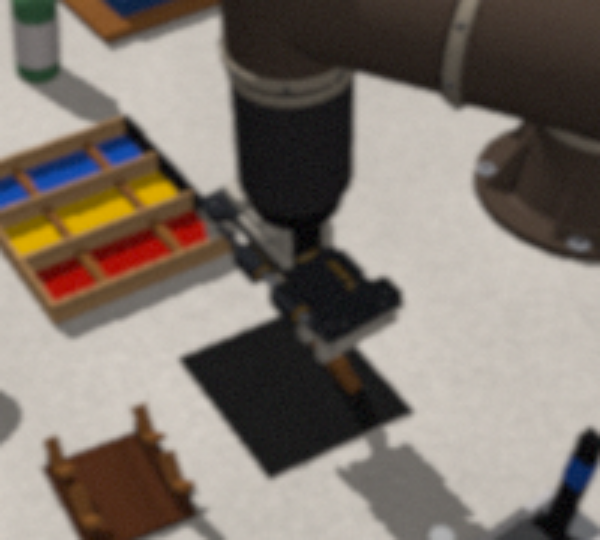

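The head stays on the mat and swings toward −x, with 23 N falling to 4 N. I'll continue the arc.

Call:
move_arm(
  deltas=[
    [5.2, 0, -3.2, 0, -0.7, 0],
    [4.9, 0, -3.6, 0, -0.8, 0],
    [4.7, 0, -4, 0, -0.8, 0],
    [4.5, 0, -4.4, 0, -0.7, 0],
    [4.3, 0, -4.8, 0, -0.8, 0],
  ],
)

```text
t: 10.72
eef_pos: [0.5281, 0.0896, 0.2822]
ee_rot: [-3.14, -0.072, 3.124]
force: [1.8, -2.1, 4.7]
width: 0.0177
```

Call:
move_arm(
  deltas=[
    [3.9, 0, -5.1, 0, -0.8, 0],
    [3.7, 0, -5.4, 0, -0.7, 0],
    [3.4, 0, -5.8, 0, -0.8, 0],
    [3.1, 0, -6.1, 0, -0.8, 0],
    [2.8, 0, -6.4, 0, -0.8, 0],
  ],
)

```text
t: 11.13
eef_pos: [0.5454, 0.09, 0.2534]
ee_rot: [3.14, -0.002, 3.123]
force: [3.0, -0.4, 3.1]
width: 0.0178
```

Call:
move_arm(
  deltas=[
    [2.4, 0, -6.6, 0, -0.7, 0],
    [2.1, 0, -6.9, 0, -0.8, 0],
    [1.7, 0, -7.2, 0, -0.8, 0],
    [1.3, 0, -7.4, 0, -0.7, 0],
    [0.9, 0, -7.5, 0, -0.8, 0],
  ],
)

```text
t: 11.55
eef_pos: [0.5537, 0.0902, 0.2174]
ee_rot: [3.139, 0.063, 3.123]
force: [2.2, 0.4, 3.8]
width: 0.0175
```

Call:
move_arm(
  deltas=[
    [0.6, 0, -7.8, 0, -0.8, 0],
    [0.1, 0, -7.9, 0, -0.8, 0],
    [-0.2, 0, -8, 0, -0.7, 0],
    [-0.6, 0, -8.2, 0, -0.8, 0],
    [0, 0, 0, 0, 0, 0],
  ],
)

```text
t: 11.97
eef_pos: [0.5522, 0.0897, 0.1839]
ee_rot: [3.139, 0.114, 3.122]
force: [0.3, 0.5, 2.0]
width: 0.0176
```

```bash
python3 - <<'E'
from h import *
s=arm.get_state();print(s["t"],s["eef_pos"],s["ee_rot"],s["width"],s["force"])
a=arm.grab_frame("scene")
cv2.imwrite("pics/c5.png",cv2.resize(a[120:300,240:440],(600,540))[:,:,::-1])
ms=masks("tray"); x,f=fit("tray",ms,[.509,-.251,-.02]); print(list(ms),x,f)
E
```

```text
11.9667 [0.55216037 0.08970678 0.18391491] [3.13919718 0.11380903 3.12230211] 0.01764335014737852 [0.29104206 0.45742552 1.98896021]
['scene', 'top'] [ 0.5069723  -0.25116584 -0.02816016] 0.5364878174193168
```

View pics/c5.png

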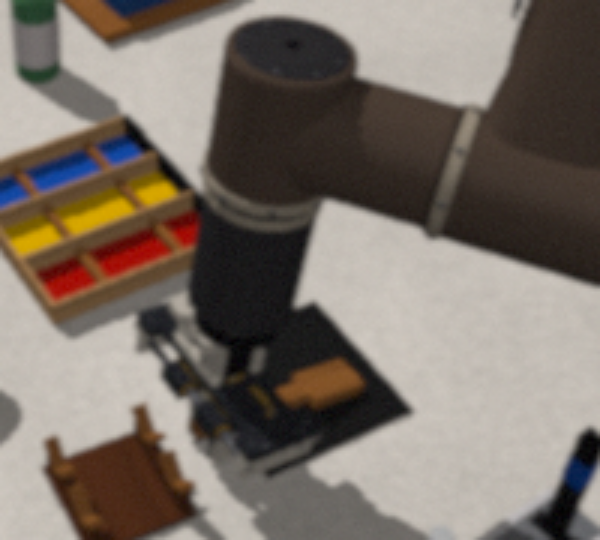

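Call:
move_arm(
  deltas=[
    [4, 0, 10, 0, 1.3, 0],
    [4, 0, 20, 0, 1.3, 0],
    [4, 0, 25, 0, 1.3, 0],
    [4, 0, 25, 0, 1.3, 0],
    [5, 0, 25, 0, 1.3, 0],
  ],
  squeeze=45,
)

```text
t: 12.63
eef_pos: [0.5732, 0.0895, 0.2912]
ee_rot: [3.141, -0.001, 3.123]
force: [1.1, 0.6, -0.9]
width: 0.0177
```

```bash
python3 - <<'E'
from h import *
s=arm.get_state();print(s["t"],s["eef_pos"],s["ee_rot"],s["width"],s["force"])
ms=masks("tray",near=[.509,-.251,.02])
for c in ms: print(c,fit("tray",{c:ms[c]},[.509,-.251,-.02]))
E
```

```text
12.6333 [0.57324485 0.08945953 0.29124212] [ 3.14080103e+00 -1.18077392e-03  3.12259292e+00] 0.017727187278856187 [ 1.0523125   0.62988612 -0.89810838]
scene (array([ 0.50738331, -0.25084134, -0.01570541]), np.float64(0.17276286981694633))
top (array([ 0.51009636, -0.25179172, -0.02413797]), np.float64(0.01416924752554205))
```

Call:
move_arm(
  deltas=[
    [0, -30, 0, 0, 0, 0],
    [0, -40, 0, 0, 0, 0],
    [0, -40, 0, 0, 0, 0],
    [0, -40, 0, 0, 0, 0],
    [0, -40, 0, 0, 0, 0],
  ],
)

```text
t: 13.25
eef_pos: [0.5723, -0.1021, 0.2884]
ee_rot: [3.142, -0.002, 3.123]
force: [0.9, 0.1, -0.9]
width: 0.0176
```

Call:
move_arm(
  deltas=[
    [0, -40, 0, 0, 0, 0],
    [0, -32, 0, 0, 0, 0],
    [0, 0, -30, 0, 0, 0],
    [0, 0, -20, 0, 0, 0],
    [0, 0, 0, 0, 0, 0],
  ],
)

```text
t: 13.67
eef_pos: [0.5705, -0.1733, 0.2344]
ee_rot: [3.141, -0.009, 3.12]
force: [-0.5, 0.3, -1.6]
width: 0.0176
```

```bash
python3 - <<'E'
from h import *
s=arm.get_state();print(s["t"],s["eef_pos"],s["ee_rot"],s["width"],s["force"])
a=arm.grab_frame("scene");b=arm.grab_frame("top")
cv2.imwrite("pics/c6.png",np.hstack([cv2.resize(a[120:250,210:350],(540,500)),cv2.resize(b[180:280,290:380],(450,500))])[:,:,::-1][:, :990])
im=cv2.imread("pics/c6.png"); cv2.imwrite("pics/c6.png",cv2.resize(im,(790,400)))
E
```

```text
13.6667 [ 0.57054237 -0.17329336  0.23438021] [ 3.1406672  -0.00855476  3.11950932] 0.017565460406014054 [-0.49547838  0.33705752 -1.61669315]
```

View pics/c6.png

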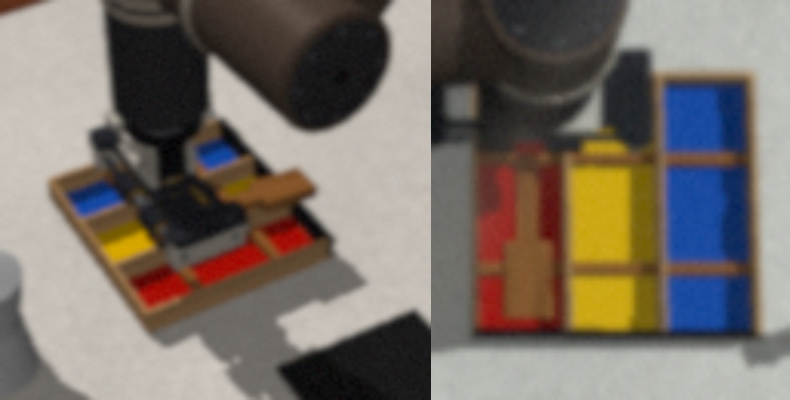

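The spatula is level above the red compartment with its head toward the black rim. I'll lower it.

Call:
move_arm(
  deltas=[
    [1, 0, -15, 0, 0, 0],
    [1, 0, -12, 0, 0, 0],
    [0, 0, -8, 0, 0, 0],
    [0, 0, -6, 0, 0, 0],
    [0, 0, 0, 0, 0, 0],
  ],
)

```text
t: 14.18
eef_pos: [0.5749, -0.1723, 0.1975]
ee_rot: [3.142, -0.002, 3.123]
force: [-0.5, 0.2, 0.0]
width: 0.0176
```

Call:
move_arm(
  deltas=[
    [-1, 0, -5, 0, 0, 0],
    [0, 0, -5, 0, 0, 0],
    [0, 0, 0, 0, 0, 0],
    [0, 0, 0, 0, 0, 0],
    [0, 0, 0, 0, 0, 0],
  ],
)

```text
t: 14.6
eef_pos: [0.5744, -0.1726, 0.1888]
ee_rot: [-3.142, 0.0, 3.122]
force: [0.3, 0.5, -0.0]
width: 0.0173
```

Call:
move_arm(
  deltas=[
    [0, 0, -2, 0, 0, 0],
    [0, 0, 0, 0, 0, 0],
    [0, 0, 0, 0, 0, 0],
    [0, 0, 0, 0, 0, 0],
    [0, 0, 0, 0, 0, 0],
  ],
  claw=182,
)

```text
t: 15.02
eef_pos: [0.5743, -0.1726, 0.1867]
ee_rot: [-3.142, 0.0, 3.122]
force: [-0.0, -0.3, 0.2]
width: 0.0253
```

Call:
move_arm(
  deltas=[
    [0, 0, 3, 0, 0, 0],
    [0, 0, 8, 0, 0, 0],
    [0, 0, 15, 0, 0, 0],
    [0, 0, 25, 0, 0, 0],
    [0, 0, 35, 0, 0, 0],
  ],
)

```text
t: 15.43
eef_pos: [0.5733, -0.1725, 0.2719]
ee_rot: [3.141, -0.004, 3.122]
force: [0.8, 0.2, -0.5]
width: 0.025
```

Call:
move_arm(
  deltas=[
    [0, 0, 40, 0, 0, 0],
    [0, 0, 40, 0, 0, 0],
    [0, 0, 40, 0, 0, 0],
    [-10, 35, 20, 0, 0, 1],
    [-12, 38, 0, 0, 0, 1],
  ],
  claw=0,
)

```text
t: 15.85
eef_pos: [0.5532, -0.1004, 0.419]
ee_rot: [-3.141, 0.01, -3.128]
force: [1.3, 1.9, 0.6]
width: 0.0529
```

Call:
move_arm(
  deltas=[
    [-13, 38, 0, 0, 0, 1],
    [-13, 38, 0, 0, 0, 1],
    [-13, 38, 0, 0, 0, 1],
    [-13, 38, 0, 0, 0, 0],
    [-13, 38, 0, 0, 0, 0],
  ],
)

```text
t: 16.27
eef_pos: [0.486, 0.0917, 0.4137]
ee_rot: [3.141, 0.001, -3.074]
force: [1.0, 0.6, -0.0]
width: 0.0849
```

```bash
python3 - <<'E'
from h import *
s=arm.get_state();print(s["t"],s["eef_pos"],s["ee_rot"],s["width"],s["force"])
a=arm.grab_frame("scene");b=arm.grab_frame("top")
cv2.imwrite("pics/c7.png",cv2.resize(np.hstack([cv2.resize(a[120:250,210:350],(540,500)),cv2.resize(b[180:280,290:380],(450,500))]),(790,400))[:,:,::-1])
E
```

```text
16.2667 [0.4859744 0.0916826 0.4137196] [ 3.14089490e+00  1.44315163e-03 -3.07366863e+00] 0.08493737129313653 [ 0.95003441  0.64181482 -0.01674411]
```

View pics/c7.png

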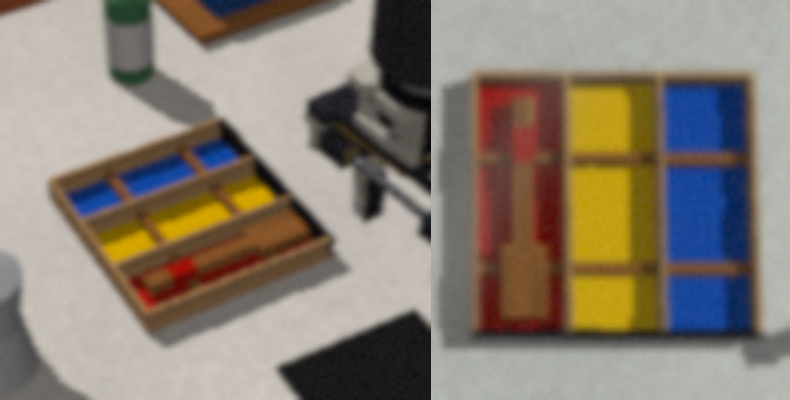

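The spatula lies flat in the red compartment with its head at the black rim. Next is the scraper.

Call:
move_arm(
  deltas=[
    [-12, 37, 0, 0, 0, 0],
    [-12, 37, 0, 0, 0, 0],
    [-12, 37, 0, 0, 0, 0],
    [-12, 37, 0, 0, 0, 0],
    [-12, 37, 0, 0, 0, 0],
  ],
  squeeze=30,
)

```text
t: 16.78
eef_pos: [0.4264, 0.2764, 0.4136]
ee_rot: [3.141, 0.001, -3.074]
force: [0.5, 0.3, -1.1]
width: 0.0877
```

Call:
move_arm(
  deltas=[
    [-12, 36, 0, 0, 0, 0],
    [-12, 36, 0, 0, 0, 0],
    [0, 0, -20, 0, 0, 0],
    [0, 0, -30, 0, 0, 0],
    [0, 0, -20, 0, 0, 0],
  ],
)

```text
t: 17.2
eef_pos: [0.4027, 0.3475, 0.3414]
ee_rot: [3.141, -0.001, -3.072]
force: [-0.5, -0.7, -1.3]
width: 0.0879
```

Call:
move_arm(
  deltas=[
    [0, 0, -15, 0, 0, 0],
    [0, 0, -8, 0, 0, 0],
    [0, 0, 0, 0, 0, 0],
    [0, 0, 0, 0, 0, 0],
    [0, 0, 0, 0, 0, 0],
  ],
)

```text
t: 17.62
eef_pos: [0.4037, 0.3476, 0.3209]
ee_rot: [3.14, 0.001, -3.074]
force: [0.4, -0.0, 0.4]
width: 0.0878
```

Call:
move_arm(
  deltas=[
    [-1, 0, -1, 0, 0, 0],
    [0, 0, 0, 0, 0, 0],
    [0, 0, 0, 0, 0, 0],
    [0, 0, 0, 0, 0, 0],
    [0, 0, 0, 0, 0, 0],
  ],
  claw=255,
)

```text
t: 18.03
eef_pos: [0.4023, 0.3474, 0.3188]
ee_rot: [3.141, 0.0, -3.074]
force: [-0.2, 0.2, 1.3]
width: 0.0601
```

Call:
move_arm(
  deltas=[
    [0, 0, 0, 0, 0, 0],
    [0, 0, 0, 0, 0, 0],
    [0, 0, 0, 0, 0, 0],
    [0, 0, 0, 0, 0, 0],
    [0, 0, 0, 0, 0, 0],
  ],
)

```text
t: 18.45
eef_pos: [0.4023, 0.3474, 0.3185]
ee_rot: [-3.142, -0.0, -3.074]
force: [-0.0, -0.3, -0.5]
width: 0.0265
```

Call:
move_arm(
  deltas=[
    [0, 0, 0, 0, 0, 0],
    [0, 0, 0, 0, 0, 0],
    [0, 0, 0, 0, 0, 0],
    [0, 0, 15, 0, 0, 0],
    [0, 0, 20, 0, 0, 0],
  ],
)

```text
t: 18.87
eef_pos: [0.4019, 0.347, 0.3523]
ee_rot: [-3.139, -0.002, -3.074]
force: [1.2, -0.6, -0.1]
width: 0.0176
```

Call:
move_arm(
  deltas=[
    [0, 0, 25, 0, 0, 0],
    [0, 0, 25, 0, 0, 0],
    [0, 0, 20, 0, 0, 0],
    [3, -18, 0, 0, 0, -1],
    [3, -25, 0, 0, 0, -1],
  ],
)

```text
t: 19.28
eef_pos: [0.4084, 0.3051, 0.4245]
ee_rot: [3.14, 0.001, -3.108]
force: [0.4, -0.7, -1.1]
width: 0.018
```

Call:
move_arm(
  deltas=[
    [6, -30, 0, 0, 0, -1],
    [6, -30, 0, 0, 0, -1],
    [6, -30, 0, 0, 0, -1],
    [6, -30, 0, 0, 0, 0],
    [6, -30, 0, 0, 0, 0],
  ],
)

```text
t: 19.7
eef_pos: [0.438, 0.1526, 0.4233]
ee_rot: [3.142, -0.0, 3.122]
force: [0.4, 0.6, -0.7]
width: 0.0178
```

```bash
python3 - <<'E'
from plan import *
from station import arm
s=arm.get_state();p=s["eef_pos"];print(p,s["ee_rot"],s["width"],s["t"])
E=(.415,.085)
S=swing(E,.155,.007,12,83.5,12,-6.5,25)
g0=np.array(S[0][0])+[0,0,.012]
gp=p-[0,0,G]
pre=[(gp+(g0+[0,0,.06]-gp)*f,12*f) for f in(.25,.5,.75,1)]+[(g0+[0,0,.03],12)]
rows(pre,(p,0),0)
E
```

```text
[0.43800419 0.15264524 0.42330604] [ 3.14153367e+00 -1.57461444e-04  3.12229995e+00] 0.01780997964805156 19.7
[[8.9, -16.9, -9.5, 0, 3, 0], [8.9, -16.9, -9.8, 0, 3, 0], [8.9, -16.9, -10.4, 0, 3, 0], [8.8, -16.9, -10.7, 0, 3, 0], [-0, -0, -30, 0, 0, 0]]
end [0.4735 0.085  0.3529] 12.0
```

Call:
move_arm(
  deltas=[
    [9, -17, -10, 0, 3, 0],
    [9, -17, -10, 0, 3, 0],
    [9, -17, -10, 0, 3, 0],
    [8.5, -17, -10.5, 0, 3, 0],
    [0, 0, -30, 0, 0, 0],
  ],
)

```text
t: 20.12
eef_pos: [0.4761, 0.0845, 0.3547]
ee_rot: [-3.139, -0.208, 3.12]
force: [2.2, 0.9, -1.1]
width: 0.0179
```

Call:
move_arm(
  deltas=[
    [0, 0, -18, 0, 0, 0],
    [0, 0, -12, 0, 0, 0],
    [0, 0, -6, 0, 0, 0],
    [0, 0, -3, 0, 0, 0],
    [0, 0, -2, 0, 0, 0],
  ],
)

```text
t: 20.53
eef_pos: [0.4738, 0.0863, 0.3121]
ee_rot: [-3.137, -0.209, 3.122]
force: [-1.1, -0.4, 7.6]
width: 0.0183
```

Call:
move_arm(
  deltas=[
    [5.8, 0, -1.1, 0, -0.8, 0],
    [5.7, 0, -1.5, 0, -0.7, 0],
    [5.6, 0, -2, 0, -0.8, 0],
    [5.5, 0, -2.4, 0, -0.8, 0],
    [5.3, 0, -2.8, 0, -0.8, 0],
  ],
)

```text
t: 20.95
eef_pos: [0.5027, 0.0863, 0.3033]
ee_rot: [-3.139, -0.138, 3.123]
force: [-1.3, -1.1, 5.2]
width: 0.0177
```

Call:
move_arm(
  deltas=[
    [5.2, 0, -3.2, 0, -0.7, 0],
    [4.9, 0, -3.6, 0, -0.8, 0],
    [4.7, 0, -4, 0, -0.8, 0],
    [4.5, 0, -4.4, 0, -0.7, 0],
    [4.3, 0, -4.8, 0, -0.8, 0],
  ],
)

```text
t: 21.37
eef_pos: [0.5273, 0.0865, 0.2838]
ee_rot: [-3.14, -0.069, 3.124]
force: [1.5, -2.1, 7.2]
width: 0.018
```

Call:
move_arm(
  deltas=[
    [3.9, 0, -5.1, 0, -0.8, 0],
    [3.7, 0, -5.4, 0, -0.7, 0],
    [3.4, 0, -5.8, 0, -0.8, 0],
    [3.1, 0, -6.1, 0, -0.8, 0],
    [2.8, 0, -6.4, 0, -0.8, 0],
  ],
)

```text
t: 21.78
eef_pos: [0.5445, 0.087, 0.255]
ee_rot: [3.14, -0.0, 3.124]
force: [3.3, -1.0, 5.0]
width: 0.0181
```

Call:
move_arm(
  deltas=[
    [2.4, 0, -6.6, 0, -0.7, 0],
    [2.1, 0, -6.9, 0, -0.8, 0],
    [1.7, 0, -7.2, 0, -0.8, 0],
    [1.3, 0, -7.4, 0, -0.7, 0],
    [0.9, 0, -7.5, 0, -0.8, 0],
  ],
)

```text
t: 22.2
eef_pos: [0.5525, 0.0872, 0.2188]
ee_rot: [3.138, 0.065, 3.123]
force: [2.0, 0.4, 3.0]
width: 0.0176
```

Call:
move_arm(
  deltas=[
    [0.6, 0, -8, 0, -0.8, 0],
    [0.1, 0, -8, 0, -0.8, 0],
    [-0.2, 0, -8.3, 0, -0.7, 0],
    [-0.6, 0, -8.5, 0, -0.8, 0],
    [0, 0, 0, 0, 0, 0],
  ],
)

```text
t: 22.62
eef_pos: [0.5509, 0.0867, 0.1844]
ee_rot: [3.139, 0.115, 3.123]
force: [1.1, 0.1, 0.7]
width: 0.0175
```

Call:
move_arm(
  deltas=[
    [4, 0, 10, 0, 1.3, 0],
    [4, 0, 20, 0, 1.3, 0],
    [4, 0, 25, 0, 1.3, 0],
    [4, 0, 25, 0, 1.3, 0],
    [5, 0, 25, 0, 1.3, 0],
  ],
  squeeze=45,
)

```text
t: 23.03
eef_pos: [0.5719, 0.0866, 0.292]
ee_rot: [3.14, -0.0, 3.123]
force: [1.0, 1.1, -1.2]
width: 0.0176
```

```bash
python3 - <<'E'
from h import *
s=arm.get_state();print(s["t"],s["eef_pos"],s["ee_rot"],s["width"],s["force"])
ms=masks("tray",near=[.509,-.251,.02])
for c in ms: print(c,fit("tray",{c:ms[c]},[.509,-.251,-.02]))
ms=masks("rest",near=[.67,.085,.02])
for c in ms: print("rest",c,fit("rest",{c:ms[c]},[.67,.085,-.1]))
a=arm.grab_frame("scene")
cv2.imwrite("pics/c8.png",cv2.resize(a[110:310,200:440],(720,600))[:,:,::-1])
E
```

```text
23.0333 [0.57191665 0.08664545 0.29202947] [ 3.14037220e+00 -1.76031230e-04  3.12305441e+00] 0.017590585679315065 [ 1.02619629  1.07640814 -1.2117261 ]
scene (array([ 0.50729551, -0.25160507, -0.01735011]), np.float64(0.17230827583073383))
top (array([ 0.5094029 , -0.25163157, -0.02144339]), np.float64(0.013665181664565762))
rest scene (array([ 0.67173223,  0.08672749, -0.16066677]), np.float64(0.10038031788796398))
rest top (array([0.69085559, 0.02436705, 0.17937623]), np.float64(0.7145744335694588))
```

View pics/c8.png

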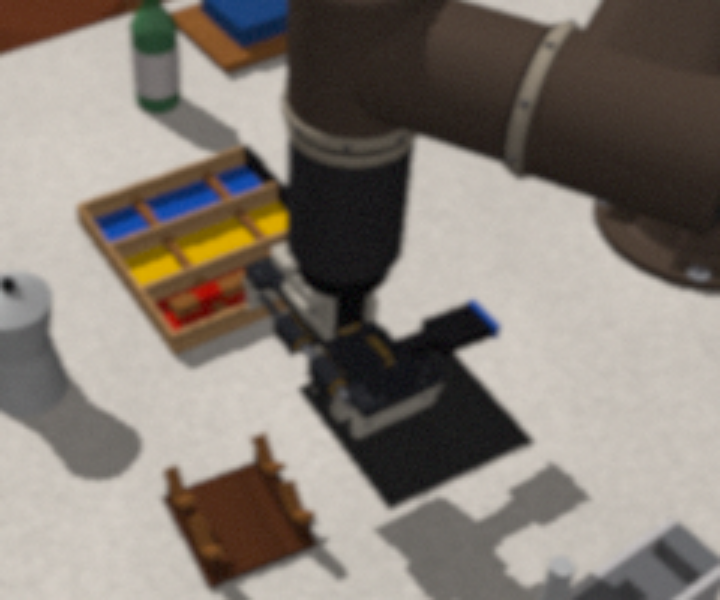

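The scraper is held level and the tray hasn't moved. I'll carry it to the blue compartment.

Call:
move_arm(
  deltas=[
    [0, -30, 0, 0, 0, 0],
    [0, -40, 0, 0, 0, 0],
    [0, -40, 0, 0, 0, 0],
    [0, -40, 0, 0, 0, 0],
    [0, -40, 0, 0, 0, 0],
  ],
)

```text
t: 23.9
eef_pos: [0.571, -0.1051, 0.2895]
ee_rot: [-3.141, -0.001, 3.123]
force: [1.2, -0.4, -0.8]
width: 0.0179
```

Call:
move_arm(
  deltas=[
    [0, -40, 0, 0, 0, 0],
    [0, -40, 0, 0, 0, 0],
    [0, -40, 0, 0, 0, 0],
    [0, -40, 0, 0, 0, 0],
    [0, -40, 0, 0, 0, 0],
  ],
)

```text
t: 24.32
eef_pos: [0.571, -0.3054, 0.2894]
ee_rot: [3.141, -0.001, 3.123]
force: [1.2, 0.8, -0.2]
width: 0.0176
```

Call:
move_arm(
  deltas=[
    [0, -29, 0, 0, 0, 0],
    [0, 0, -30, 0, 0, 0],
    [0, 0, -20, 0, 0, 0],
    [0, 0, 0, 0, 0, 0],
    [0, 0, 0, 0, 0, 0],
  ],
)

```text
t: 24.73
eef_pos: [0.571, -0.3326, 0.2385]
ee_rot: [3.141, -0.004, 3.122]
force: [1.0, -0.5, -0.4]
width: 0.0174
```

```bash
python3 - <<'E'
from h import *
s=arm.get_state();print(s["t"],s["eef_pos"],s["ee_rot"],s["width"],s["force"])
a=arm.grab_frame("scene");b=arm.grab_frame("top")
cv2.imwrite("pics/c9.png",cv2.resize(np.hstack([cv2.resize(a[120:250,210:350],(540,500)),cv2.resize(b[180:280,290:380],(450,500))]),(790,400))[:,:,::-1])
E
```

```text
24.7333 [ 0.57096645 -0.33256416  0.23854595] [ 3.14093544 -0.00376579  3.12236447] 0.01743885782294355 [ 0.96268923 -0.46359551 -0.42404603]
```

View pics/c9.png

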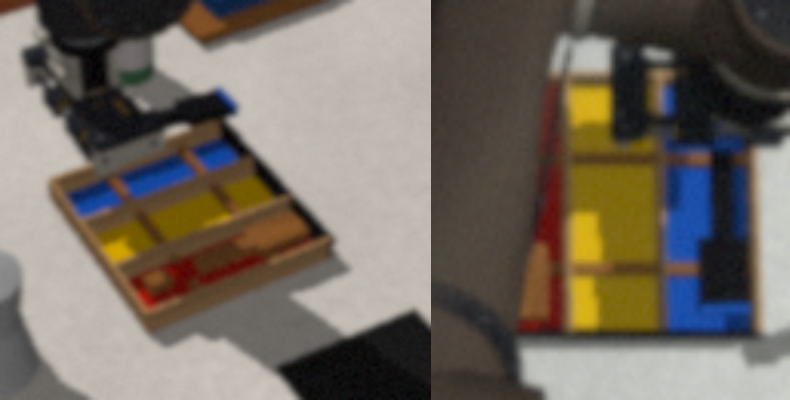

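Call:
move_arm(
  deltas=[
    [0, 0, -16, 0, 0, 0],
    [0, 0, -14, 0, 0, 0],
    [0, 0, -8, 0, 0, 0],
    [0, 0, -5, 0, 0, 0],
    [0, 0, 0, 0, 0, 0],
  ],
)

```text
t: 25.25
eef_pos: [0.5716, -0.3323, 0.197]
ee_rot: [3.142, -0.0, 3.123]
force: [-0.4, -0.4, -0.5]
width: 0.0175
```

Call:
move_arm(
  deltas=[
    [0, 0, -5, 0, 0, 0],
    [0, 0, -3, 0, 0, 0],
    [0, 0, 0, 0, 0, 0],
    [0, 0, 0, 0, 0, 0],
    [0, 0, 0, 0, 0, 0],
  ],
)

```text
t: 25.67
eef_pos: [0.5716, -0.3327, 0.1894]
ee_rot: [-3.141, 0.0, 3.122]
force: [0.1, 0.2, -0.8]
width: 0.0176
```

Call:
move_arm(
  deltas=[
    [0, 0, -2.5, 0, 0, 0],
    [0, 0, 0, 0, 0, 0],
    [0, 0, 0, 0, 0, 0],
    [0, 0, 0, 0, 0, 0],
    [0, 0, 0, 0, 0, 0],
  ],
  claw=182,
)

```text
t: 26.08
eef_pos: [0.5715, -0.3327, 0.1866]
ee_rot: [-3.142, 0.0, 3.122]
force: [0.6, 0.4, 0.3]
width: 0.0256
```

Call:
move_arm(
  deltas=[
    [0, 0, 3, 0, 0, 0],
    [0, 0, 8, 0, 0, 0],
    [0, 0, 15, 0, 0, 0],
    [0, 0, 25, 0, 0, 0],
    [0, 0, 35, 0, 0, 0],
  ],
)

```text
t: 26.5
eef_pos: [0.5706, -0.3323, 0.2716]
ee_rot: [3.14, -0.004, 3.122]
force: [1.4, -0.3, -0.2]
width: 0.0252
```

Call:
move_arm(
  deltas=[
    [0, 0, 40, 0, 0, 0],
    [0, 0, 40, 0, 0, 0],
    [0, 0, 40, 0, 0, 0],
    [0, 35, 15, 0, 0, 1],
    [0, 40, 0, 0, 0, 1],
  ],
  claw=0,
)

```text
t: 26.92
eef_pos: [0.5718, -0.2589, 0.4138]
ee_rot: [-3.139, 0.009, -3.128]
force: [2.2, 0.6, 0.7]
width: 0.0527
```

Call:
move_arm(
  deltas=[
    [0, 40, 0, 0, 0, 1],
    [0, 40, 0, 0, 0, 1],
    [0, 40, 0, 0, 0, 1],
    [0, 40, 0, 0, 0, 0],
    [0, 40, 0, 0, 0, 0],
  ],
)

```text
t: 27.33
eef_pos: [0.5708, -0.0559, 0.4088]
ee_rot: [3.141, 0.001, -3.074]
force: [0.7, 0.2, 0.3]
width: 0.0849
```

Call:
move_arm(
  deltas=[
    [0, 40, 0, 0, 0, 0],
    [0, 40, 0, 0, 0, 0],
    [0, 40, 0, 0, 0, 0],
    [0, 40, 0, 0, 0, 0],
    [0, 40, 0, 0, 0, 0],
  ],
)

```text
t: 27.75
eef_pos: [0.5708, 0.1442, 0.4088]
ee_rot: [3.141, 0.001, -3.073]
force: [1.4, 0.6, 1.4]
width: 0.0877
```

```bash
python3 - <<'E'
from h import *
s=arm.get_state();print(s["t"],s["eef_pos"],s["ee_rot"],s["width"],s["force"])
a=arm.grab_frame("scene");b=arm.grab_frame("top")
cv2.imwrite("pics/c10.png",cv2.resize(np.hstack([cv2.resize(a[120:250,210:350],(540,500)),cv2.resize(b[180:280,290:380],(450,500))]),(790,400))[:,:,::-1])
b=[.566,.360]; ms=masks("metal_pin",near=[*b,.13])
for k in (["scene","top"],["scene"],["top"]):
    m={c:ms[c] for c in k if c in ms}
    if m: print(k,fitbar(m,b,.017,.017,.07,.066,.205))
E
```

```text
27.75 [0.57079111 0.14421162 0.40883536] [ 3.14100781e+00  1.33219116e-03 -3.07334602e+00] 0.0877143362367628 [1.41939964 0.58151392 1.38324436]
['scene', 'top'] (array([0.56380765, 0.36145535, 0.56824524, 0.36572447]), np.float64(0.31538518272232036))
['scene'] (array([0.56380765, 0.36145535, 0.56824524, 0.36572447]), np.float64(0.31538518272232036))
```

View pics/c10.png

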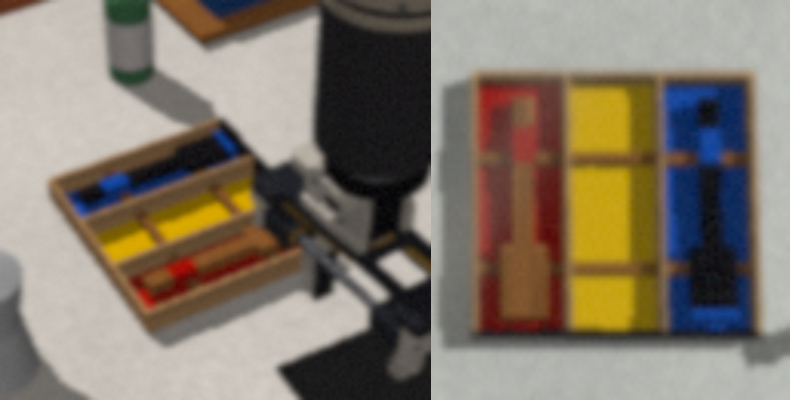

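Both utensils lie flat in their own compartments with heads at the black rim. Now the metal pin.

Call:
move_arm(
  deltas=[
    [-1, 40, 0, 0, 0, 0],
    [-1, 40, 0, 0, 0, 0],
    [-1, 40, 0, 0, 0, 0],
    [-1, 40, 0, 0, 0, 0],
    [-1, 40, 0, 0, 0, 0],
  ],
  squeeze=35,
)

```text
t: 28.47
eef_pos: [0.5668, 0.3423, 0.4083]
ee_rot: [3.141, 0.001, -3.076]
force: [0.8, -0.2, -0.9]
width: 0.0875
```

Call:
move_arm(
  deltas=[
    [0, 17, 0, 0, 0, 0],
    [0, 0, -20, 0, 0, 0],
    [0, 0, -25, 0, 0, 0],
    [0, 0, -20, 0, 0, 0],
    [0, 0, -10, 0, 0, 0],
  ],
)

```text
t: 28.88
eef_pos: [0.5664, 0.3575, 0.3299]
ee_rot: [-3.139, -0.003, -3.076]
force: [-1.5, -0.9, -0.3]
width: 0.0876
```

Call:
move_arm(
  deltas=[
    [0, 0, -1, 0, 0, 0],
    [0, 0, 0, 0, 0, 0],
    [0, 0, 0, 0, 0, 0],
    [0, 0, 0, 0, 0, 0],
    [0, 0, 0, 0, 0, 0],
  ],
  claw=255,
)

```text
t: 29.3
eef_pos: [0.5668, 0.3594, 0.333]
ee_rot: [3.14, 0.002, -3.074]
force: [-0.6, 0.3, 0.3]
width: 0.0598
```

Call:
move_arm(
  deltas=[
    [0, 0, 0, 0, 0, 0],
    [0, 0, 0, 0, 0, 0],
    [0, 0, 0, 0, 0, 0],
    [0, 0, 0, 0, 0, 0],
    [0, 0, 0, 0, 0, 0],
  ],
)

```text
t: 29.72
eef_pos: [0.5664, 0.3594, 0.3316]
ee_rot: [3.142, 0.0, -3.074]
force: [0.4, -0.4, 0.7]
width: 0.0266
```

Call:
move_arm(
  deltas=[
    [0, 0, 0, 0, 0, 0],
    [0, 0, 0, 0, 0, 0],
    [0, 0, 0, 0, 0, 0],
    [0, 0, 0, 0, 0, 0],
    [0, 0, 0, 0, 0, 0],
  ],
)

```text
t: 30.13
eef_pos: [0.5665, 0.3594, 0.3315]
ee_rot: [-3.142, -0.0, -3.074]
force: [0.0, 0.8, 0.2]
width: 0.0176
```

Call:
move_arm(
  deltas=[
    [0, 0, 15, 0, 0, 0],
    [0, 0, 20, 0, 0, 0],
    [0, 0, 25, 0, 0, 0],
    [0, 0, 25, 0, 0, 0],
    [0, 0, 15, 0, 0, 0],
  ],
)

```text
t: 30.55
eef_pos: [0.5667, 0.3594, 0.4345]
ee_rot: [3.14, 0.002, -3.073]
force: [0.6, -0.1, -0.8]
width: 0.0173
```

Call:
move_arm(
  deltas=[
    [-10, -30, 0, 0, 0, -1],
    [-15, -35, 0, 0, 0, -1],
    [-15, -35, 0, 0, 0, -1],
    [-15, -35, 0, 0, 0, -1],
    [-15, -35, 0, 0, 0, -1],
  ],
)

```text
t: 30.97
eef_pos: [0.4954, 0.1878, 0.4313]
ee_rot: [-3.141, -0.0, 3.122]
force: [0.9, -1.0, -0.2]
width: 0.0176
```

```bash
python3 - <<'E'
from plan import *
from h import *
s=arm.get_state();p=s["eef_pos"];print(p,s["ee_rot"],s["width"],s["t"])
ms=masks("rest",near=[.67,.085,.02])
for c in ms: print("rest",c,ms[c].sum(),fit("rest",{c:ms[c]},[.67,.085,-.1]))
E=(.39,.03)
S=swing(E,.167,.009,12,83.5,12,-6.5,26)
g0=np.array(S[0][0])+[0,0,.012]
gp=p-[0,0,G]
pre=[(gp+(g0+[0,0,.06]-gp)*f,12*f) for f in(.2,.4,.6,.8,1)]+[(g0+[0,0,.03],12),(g0+[0,0,.012],12),(g0,12),(g0-[0,0,.006],12),(g0-[0,0,.011],12)]
rows(pre+S[1:],(p,0),0)
np.save("restmask.npy",ms.get("top"))
f=arm.grab_frame("top"); g=arm.grab_frame("scene")
cv2.imwrite("pics/c11.png",np.hstack([cv2.resize(f[160:215,210:265],(400,400),interpolation=2),cv2.resize(g[245:310,245:310],(400,400),interpolation=2)])[:,:,::-1])
E
```

```text
[0.49543513 0.18781684 0.43130262] [-3.14142972e+00 -2.80915495e-04  3.12171328e+00] 0.017559029215609312 30.9667
rest scene 1526 (array([ 0.67147679,  0.08781896, -0.14292396]), np.float64(0.06809864434942958))
rest top 1018 (array([ 0.67411343,  0.08297818, -0.06961062]), np.float64(0.0841299061832429))
[[-9.2, -31.6, -6.7, 0, 2.4, 0], [-9.3, -31.5, -7, 0, 2.4, 0], [-9.2, -31.6, -7.2, 0, 2.4, 0], [-9.3, -31.6, -7.6, 0, 2.4, 0], [-9.4, -31.5, -7.8, 0, 2.4, 0]]
[[0, -0, -30, 0, 0, 0], [0, -0, -18, 0, 0, 0], [0, -0, -12, 0, 0, 0], [0, -0, -6, 0, 0, 0], [0, -0, -5, 0, 0, 0]]
[[6.2, -0, -2, 0, np.float64(-0.7), 0], [6.1, -0, -1.6, 0, np.float64(-0.8), 0], [6, -0, -1.9, 0, np.float64(-0.7), 0], [5.9, -0, -2.4, 0, np.float64(-0.8), 0], [5.7, -0, -2.8, 0, np.float64(-0.7), 0]]
[[5.5, -0, -3.2, 0, np.float64(-0.7), 0], [5.4, -0, -3.6, 0, np.float64(-0.8), 0], [5.2, -0, -4, 0, np.float64(-0.7), 0], [4.9, -0, -4.3, 0, np.float64(-0.8), 0], [4.7, -0, -4.8, 0, np.float64(-0.7), 0]]
[[4.4, -0, -5.1, 0, np.float64(-0.7), 0], [4.2, -0, -5.4, 0, np.float64(-0.8), 0], [3.9, -0, -5.8, 0, np.float64(-0.7), 0], [3.6, -0, -6, 0, np.float64(-0.8), 0], [3.2, -0, -6.4, 0, np.float64(-0.7), 0]]
[[3, -0, -6.7, 0, np.float64(-0.7), 0], [2.6, -0, -6.9, 0, np.float64(-0.8), 0], [2.2, -0, -7.2, 0, np.float64(-0.7), 0], [1.9, -0, -7.4, 0, np.float64(-0.8), 0], [1.5, -0, -7.7, 0, np.float64(-0.7), 0]]
[[1.1, -0, -7.8, 0, np.float64(-0.7), 0], [0.8, -0, -8, 0, np.float64(-0.8), 0], [0.3, -0, -8.2, 0, np.float64(-0.7), 0], [-0, -0, -8.3, 0, np.float64(-0.8), 0], [-0.5, -0, -8.4, 0, np.float64(-0.7), 0]]
end [0.5368 0.03   0.1881] -6.5
```

View pics/c11.png

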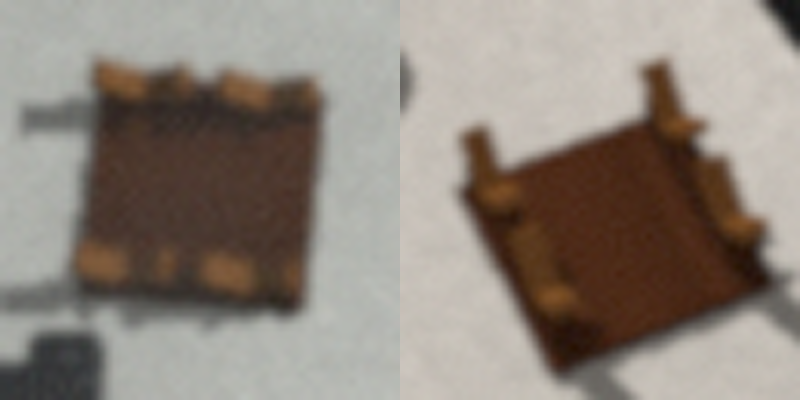

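```bash
python3 - <<'E'
from h import *
t=lambda u,v:(210-.5+u/7.27,160-.5+v/7.27); s=lambda u,v:(245-.5+u/6.154-0,245-.5+v/6.154)
P={}
for n,c,xy in(("-+t","top",t(78,294)),("--t","top",t(303,309)),("++s","scene",s(555,377)),("+-s","scene",s(464,192)),("-+s","scene",s(772,284))):
    P[n]=ray(xy,.004,c)[:2]; print(n,P[n].round(4))
d=P["-+t"]-P["--t"];print("yaw top",np.arctan2(-d[0],d[1]),np.hypot(*d))
d=P["++s"]-P["+-s"];print("yaw sc y",np.arctan2(-d[0],d[1]),np.hypot(*d))
d=P["++s"]-P["-+s"];print("yaw sc x",np.arctan2(d[1],d[0]),np.hypot(*d),"centre",(P["+-s"]+P["-+s"])/2)
# full-silhouette: overlay-free joint fit with per-camera shift
ms=masks("rest",near=[.67,.085,.02])
for mult in(1,):
    from scipy.optimize import minimize
    H={c:hullmask(np.c_[np.nonzero(m)[1],np.nonzero(m)[0]]) for c,m in ms.items()}
    for yaw in np.arange(-.18,0,.02):
        def cost(p,c):
            h=hullmask(proj(M["rest"]@rz(yaw).T+[p[0],p[1],0],c));return 1-np.minimum(h,H[c]).sum()/np.maximum(h,H[c]).sum()
        r={c:minimize(cost,[.672,.085],args=(c,),method="Nelder-Mead",options=dict(initial_simplex=[[.672,.085],[.68,.085],[.672,.093]])) for c in H}
        print(round(yaw,2),[(c,q.x.round(4),round(q.fun,3)) for c,q in r.items()])
E
```

```text
-+t [0.6258 0.1456]
--t [0.6163 0.0377]
++s [0.5803 0.2267]
+-s [0.558  0.1258]
-+s [0.4694 0.2379]
yaw top -0.08781264566620077 0.10828529311651199
yaw sc y -0.21766307895787684 0.10341896080756033
yaw sc x -0.10061849541052054 0.11152577200106056 centre [0.51368516 0.18184747]
-0.18 [('scene', array([0.6709, 0.0889]), np.float64(0.07)), ('top', array([0.6724, 0.0846]), np.float64(0.1))]
-0.16 [('scene', array([0.6712, 0.0892]), np.float64(0.066)), ('top', array([0.6727, 0.0837]), np.float64(0.096))]
-0.14 [('scene', array([0.671 , 0.0878]), np.float64(0.062)), ('top', array([0.6732, 0.0838]), np.float64(0.094))]
-0.12 [('scene', array([0.6703, 0.0874]), np.float64(0.062)), ('top', array([0.6736, 0.0824]), np.float64(0.094))]
-0.1 [('scene', array([0.672 , 0.0879]), np.float64(0.064)), ('top', array([0.6743, 0.0845]), np.float64(0.092))]
-0.08 [('scene', array([0.6709, 0.0864]), np.float64(0.065)), ('top', array([0.6731, 0.0839]), np.float64(0.092))]
-0.06 [('scene', array([0.6711, 0.0871]), np.float64(0.07)), ('top', array([0.6737, 0.0851]), np.float64(0.093))]
-0.04 [('scene', array([0.6712, 0.0875]), np.float64(0.076)), ('top', array([0.6739, 0.0841]), np.float64(0.093))]
-0.02 [('scene', array([0.671 , 0.0886]), np.float64(0.083)), ('top', array([0.6728, 0.0864]), np.float64(0.098))]
```

```bash
python3 - <<'E'
from h import *
s=lambda u,v:(244.5+(u-400)/6.154,244.5+v/6.154)
P={n:ray(s(*a),.004,"scene")[:2] for n,a in(("++",(555,377)),("+-",(464,192)),("-+",(772,284)))}
d=P["++"]-P["+-"];print("yaw sc y",np.arctan2(-d[0],d[1]),np.hypot(*d))
d=P["++"]-P["-+"];print("yaw sc x",np.arctan2(d[1],d[0]),np.hypot(*d),"centre",(P["+-"]+P["-+"])/2)
p=np.array([.6723,.0862])
for c in(1,-1):print(p+(rz(-.095)@[.067,.03*c,0])[:2])
E
```

```text
yaw sc y -0.12104724038920095 0.10764103326487784
yaw sc x -0.08027677191814099 0.10717302055701663 centre [0.66874926 0.08816646]
[0.7418436 0.1097093]
[0.73615217 0.04997984]
```

Call:
move_arm(
  deltas=[
    [-9.3, -31.5, -7, 0, 2.4, 0],
    [-9.3, -31.5, -7, 0, 2.4, 0],
    [-9.3, -31.5, -7, 0, 2.4, 0],
    [-9.3, -31.5, -7.5, 0, 2.4, 0],
    [-9.3, -31.5, -8, 0, 2.4, 0],
  ],
)

```text
t: 31.88
eef_pos: [0.4497, 0.0312, 0.3948]
ee_rot: [-3.138, -0.211, 3.123]
force: [1.7, -0.4, -1.5]
width: 0.0175
```

Call:
move_arm(
  deltas=[
    [0, 0, -30, 0, 0, 0],
    [0, 0, -18, 0, 0, 0],
    [0, 0, -12, 0, 0, 0],
    [0, 0, -6, 0, 0, 0],
    [0, 0, -4, 0, 0, 0],
  ],
)

```text
t: 32.3
eef_pos: [0.4506, 0.0322, 0.3248]
ee_rot: [-3.136, -0.21, 3.123]
force: [1.0, 0.1, 19.9]
width: 0.0174
```

Call:
move_arm(
  deltas=[
    [6.2, 0, -2, 0, -0.7, 0],
    [6.1, 0, -1.6, 0, -0.8, 0],
    [6, 0, -1.9, 0, -0.7, 0],
    [5.9, 0, -2.4, 0, -0.8, 0],
    [5.7, 0, -2.8, 0, -0.7, 0],
  ],
)

```text
t: 32.72
eef_pos: [0.4806, 0.0321, 0.3148]
ee_rot: [-3.139, -0.143, 3.123]
force: [-1.3, -0.9, 4.6]
width: 0.0174
```

Call:
move_arm(
  deltas=[
    [5.5, 0, -3.2, 0, -0.7, 0],
    [5.4, 0, -3.6, 0, -0.8, 0],
    [5.2, 0, -4, 0, -0.7, 0],
    [4.9, 0, -4.3, 0, -0.8, 0],
    [4.7, 0, -4.8, 0, -0.7, 0],
  ],
)

```text
t: 33.13
eef_pos: [0.5072, 0.0321, 0.2951]
ee_rot: [-3.141, -0.076, 3.123]
force: [2.0, -0.7, 6.1]
width: 0.0176
```

Call:
move_arm(
  deltas=[
    [4.4, 0, -5.1, 0, -0.7, 0],
    [4.2, 0, -5.4, 0, -0.8, 0],
    [3.9, 0, -5.8, 0, -0.7, 0],
    [3.6, 0, -6, 0, -0.8, 0],
    [3.2, 0, -6.4, 0, -0.7, 0],
  ],
)

```text
t: 33.55
eef_pos: [0.5273, 0.0325, 0.2667]
ee_rot: [3.141, -0.009, 3.124]
force: [3.9, -0.4, 5.7]
width: 0.0174
```

Call:
move_arm(
  deltas=[
    [3, 0, -6.7, 0, -0.7, 0],
    [2.6, 0, -6.9, 0, -0.8, 0],
    [2.2, 0, -7.2, 0, -0.7, 0],
    [1.9, 0, -7.4, 0, -0.8, 0],
    [1.5, 0, -7.7, 0, -0.7, 0],
  ],
)

```text
t: 33.97
eef_pos: [0.5377, 0.0325, 0.2301]
ee_rot: [3.139, 0.054, 3.123]
force: [2.5, -0.1, 1.2]
width: 0.0172
```

Call:
move_arm(
  deltas=[
    [1.1, 0, -8, 0, -0.7, 0],
    [0.8, 0, -8.5, 0, -0.8, 0],
    [0.3, 0, -8.5, 0, -0.7, 0],
    [0, 0, -9, 0, -0.8, 0],
    [-0.5, 0, -8.5, 0, -0.7, 0],
  ],
)

```text
t: 34.38
eef_pos: [0.539, 0.0325, 0.1871]
ee_rot: [3.138, 0.117, 3.123]
force: [1.0, -0.6, 0.8]
width: 0.0169
```

Call:
move_arm(
  deltas=[
    [4, 0, 10, 0, 1.3, 0],
    [4, 0, 20, 0, 1.3, 0],
    [4, 0, 25, 0, 1.3, 0],
    [4, 0, 25, 0, 1.3, 0],
    [5, 0, 30, 0, 1.3, 0],
  ],
  squeeze=50,
)

```text
t: 34.8
eef_pos: [0.559, 0.0321, 0.2974]
ee_rot: [3.141, -0.002, 3.122]
force: [1.7, 1.1, -0.4]
width: 0.0167
```

Call:
move_arm(
  deltas=[
    [0, 0, 10, 0, 0, -1.4],
    [0, 0, 5, 0, 0, -1.5],
    [0, 0, 0, 0, 0, -1.5],
    [0, 0, 0, 0, 0, 0],
    [0, 0, 0, 0, 0, 0],
  ],
)

```text
t: 35.22
eef_pos: [0.5589, 0.032, 0.3118]
ee_rot: [3.141, 0.0, 3.046]
force: [-0.7, -0.0, -0.7]
width: 0.0165
```

```bash
python3 - <<'E'
from h import *
s=arm.get_state();p=s["eef_pos"];print(p,s["ee_rot"],s["width"],s["t"],s["force"])
for c in("scene","top"):
    f=arm.grab_frame(c); 
    if c=="scene": a=f
    else: b=f
    for m in arm.masks_of("metal_pin",c)[:2]:
        ys,xs=np.nonzero(m["pixels"]); print(c,m["score"],len(xs),xs.min(),xs.max(),ys.min(),ys.max())
        if len(xs)>20:
            v=cv2.fitLine(np.c_[xs,ys].astype(np.float32),cv2.DIST_HUBER,0,.01,.01).ravel(); d=np.c_[xs,ys]@v[:2]; o=v[2:]-v[:2]*(v[:2]@v[2:])
            for q in(d.min(),d.max()): print("   end",(o+v[:2]*q).round(1),ray(o+v[:2]*q,p[2]-.1593,c).round(4))
u=proj(p-[0,0,.1593],"scene")[0];w=proj(p-[0,0,.1593],"top")[0];print(u,w)
cv2.imwrite("pics/c12.png",np.hstack([cv2.resize(a[150:300,230:400],(453,400)),cv2.resize(b[160:290,195:305],(338,400))])[:,:,::-1])
E
```

```text
[0.55887022 0.03199315 0.31183155] [3.14127063e+00 4.31962347e-04 3.04595583e+00] 0.016549853680124772 35.2167 [-0.72401234 -0.01298317 -0.67675261]
scene 0.48 236 325 362 197 208
   end [325.3 207.1] [0.4811 0.0253 0.1525]
   end [362.2 199. ] [0.3722 0.0527 0.1525]
scene 0.19 2420 300 375 221 277
   end [299.6 241.1] [0.61   0.0932 0.1525]
   end [375.  256.2] [0.4765 0.2321 0.1525]
top 0.77 286 243 251 216 267
   end [245.5 267. ] [0.3789 0.0463 0.1525]
   end [249.2 216. ] [0.5398 0.0339 0.1525]
[303.20176901 219.06248394] [249.8067938  210.12449582]
```

View pics/c12.png

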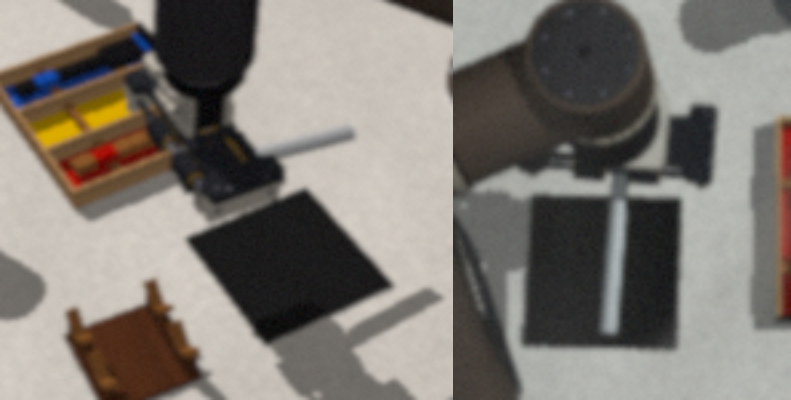

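```bash
cat >> h.py <<'E'
def pinfit(p,yaw,L0,cams=("scene","top")):
    "fit L (grip to lower end), tilt (+=far end up) and yaw of a held/lying pin, seen part given by masks; p grasp point"
    ms=masks("metal_pin",near=np.array(p)-[.11,-.01,0],cams=cams); out={}
    for c,m in ms.items():
        ys,xs=np.nonzero(m); pts=np.c_[xs,ys].astype(np.float32)
        v=cv2.fitLine(pts,cv2.DIST_HUBER,0,.01,.01).ravel(); 
        u=proj(np.array(p)-[.3,0,0],c)[0]-proj(p,c)[0]
        d=v[:2] if v[:2]@u>0 else -v[:2]
        t=(pts-v[2:])@d; out[c]=(v[2:],d,np.sort(t)[-3:].mean()+.5)
    def e(P,c): return P
    def res(q):
        L,ti,ya=q; D=-np.array([np.cos(ti)*np.cos(ya),np.cos(ti)*np.sin(ya),-np.sin(ti)])
        r=[]
        for c,(o,d,te) in out.items():
            n=np.array([-d[1],d[0]])
            E=proj(p+L*D,c)[0]; Q=proj(p+.09*D,c)[0]; r+=[(E-o)@d-te,(E-o)@n,(Q-o)@n]
        return r+[(q[2]-yaw)/.02]
    from scipy.optimize import least_squares
    s=least_squares(res,[L0,0,yaw]); return s.x,np.round(s.fun,1),{c:(o+d*te).round(1).tolist() for c,(o,d,te) in out.items()}
E
python3 - <<'E'
from h import *
p=arm.get_state()["eef_pos"]-[0,0,.1593]
for k in range(2): print(pinfit(p,-.0956,.17))
E
```

```text
(array([ 0.1823816 ,  0.02813756, -0.09590223]), array([-1.5, -1.8,  2.3,  1.2,  1. ,  0.4, -0. ]), {'scene': [362.20001220703125, 199.0], 'top': [245.39999389648438, 266.20001220703125]})
(array([ 0.18347076,  0.02765268, -0.09434543]), array([-1.5, -1.8,  2.3,  1.3,  1. ,  0.5,  0.1]), {'scene': [362.5, 198.8000030517578], 'top': [245.5, 266.5]})
```

Call:
move_arm(
  deltas=[
    [37, 3, -4, 0, 0, 0],
    [39, 4, -7, 0, 0, 0],
    [39, 4, -7, 0, 0, 0],
    [39, 4, -7, 0, 0, 0],
    [34.5, 2, -7, 0, 0, 0],
  ],
)

```text
t: 36.23
eef_pos: [0.7494, 0.0492, 0.2797]
ee_rot: [-3.142, 0.0, 3.046]
force: [-0.3, 0.9, -1.0]
width: 0.017
```

Call:
move_arm(
  deltas=[
    [0, 0, 0, 0, 0, 0],
    [0, 0, 0, 0, 0, 0],
    [0, 0, 0, 0, 0, 0],
    [0, 0, 0, 0, 0, 0],
    [0, 0, 0, 0, 0, 0],
  ],
)

```text
t: 36.65
eef_pos: [0.7466, 0.0489, 0.2816]
ee_rot: [3.141, 0.001, 3.046]
force: [-0.2, 0.1, -0.3]
width: 0.0166
```

```bash
python3 - <<'E'
from h import *
s=arm.get_state();p=s["eef_pos"];print(p,s["ee_rot"],s["t"],s["width"])
g=p-[0,0,.1593]
print(pinfit(g,-.0956,.18))
ms=masks("rest",near=[.67,.085,.02])
for c in ms: print("rest",c,ms[c].sum())
a=arm.grab_frame("scene");b=arm.grab_frame("top")
# overlays: expected pin ends (L=.178) and notch-line
A=[];R=rz(-.095)
for im,c,(r0,r1,c0,c1) in((a,"scene",(190,310,235,345)),(b,"top",(130,230,200,280))):
    k=4.5; I=cv2.resize(im[r0:r1,c0:c1],None,fx=k,fy=k,interpolation=2)[:,:,::-1].copy()
    def dot(P,col):
        u=(proj(P,c)[0]-[c0-.5,r0-.5])*k; cv2.circle(I,tuple(int(x) for x in u),3,col,-1)
    for L in(.168,.178,.188): dot(g-R@[L,0,0],(0,0,255))
    dot(g-R@[.178-.2,0,0],(0,0,255)); dot(g,(255,255,0))
    for x in(-.045,.045):
        for y in(-.03,.03): dot(np.array([.6725,.086,.03])+R@[x,y,0],(0,255,0))
    for x in(-.055,.055):
        for y in(-.055,.055): dot(np.array([.6725,.086,.008])+R@[x,y,0],(255,0,255))
    A.append(cv2.copyMakeBorder(I,0,540-I.shape[0],0,0,cv2.BORDER_CONSTANT))
I=np.hstack(A)[:, :]; print(I.shape); cv2.imwrite("pics/c13.png",cv2.resize(I,None,fx=min(1,790/I.shape[1]),fy=min(1,790/I.shape[1])))
E
```

```text
[0.7465639  0.04890622 0.28158816] [3.14112208e+00 1.07281700e-03 3.04584132e+00] 36.65 0.016581906144487294
(array([ 0.1833612 ,  0.01678631, -0.09068513]), array([-1. , -1.4,  1.9,  0.9,  0.8,  0.3,  0.2]), {'scene': [309.3999938964844, 235.39999389648438], 'top': [240.89999389648438, 209.5]})
rest scene 1430
rest top 867
(540, 855, 3)
```

View pics/c13.png

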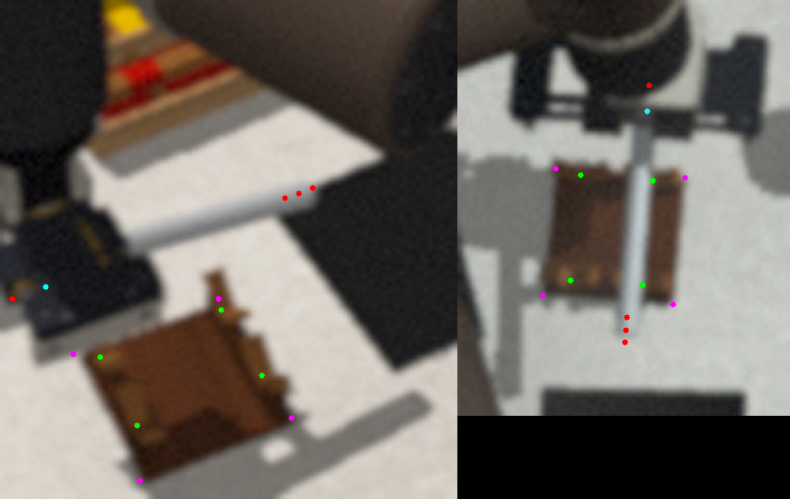

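The pin is level and in line with the −y notches. Comparing it with the rest in the same images, its middle is about 5 mm short, so I'll shift +5 mm and lower gently.

Call:
move_arm(
  deltas=[
    [5, -0.5, -10, 0, 0, 0],
    [0, 0, -20, 0, 0, 0],
    [0, 0, -20, 0, 0, 0],
    [0, 0, -12, 0, 0, 0],
    [0, 0, -6, 0, 0, 0],
  ],
)

```text
t: 37.57
eef_pos: [0.7517, 0.0481, 0.2091]
ee_rot: [-3.14, -0.004, 3.045]
force: [0.7, 0.4, -1.1]
width: 0.0166
```

Call:
move_arm(
  deltas=[
    [0, 0, -3, 0, 0, 0],
    [0, 0, 0, 0, 0, 0],
    [0, 0, 0, 0, 0, 0],
    [0, 0, 0, 0, 0, 0],
    [0, 0, 0, 0, 0, 0],
  ],
)

```text
t: 37.98
eef_pos: [0.7526, 0.0485, 0.2106]
ee_rot: [3.141, 0.002, 3.046]
force: [-0.0, 0.5, -1.2]
width: 0.0169
```

```bash
python3 - <<'E'
from h import *
s=arm.get_state();p=s["eef_pos"];print(p,s["ee_rot"],s["t"],s["width"],s["force"])
g=p-[0,0,.1593]
print(pinfit(g,-.0956,.18),pinfit(g,-.0956,.18,("top",)))
print(proj([g-rz(-.0956)@[l,0,0] for l in(.17,.18,.19)],"top").round(1).tolist())
b=arm.grab_frame("top")
for r in range(196,214): print(r,b[r,228:252].sum(1).tolist())
E
```

```text
[0.7526196  0.04845928 0.21057671] [3.14100419e+00 1.69256750e-03 3.04563419e+00] 37.9833 0.016877789657252524 [-0.01177051  0.49540461 -1.19858844]
(array([ 0.1849673 ,  0.0051137 , -0.08547321]), array([-0.7, -1.1,  1.8,  0.6,  0.8,  0.2,  0.5]), {'scene': [306.5, 252.8000030517578], 'top': [243.3000030517578, 212.60000610351562]}) (array([ 0.17955196, -0.15516404, -0.09561391]), array([-0. ,  0.1, -0.2, -0. ]), {'top': [242.89999389648438, 212.5]})
[[242.3, 208.8], [242.0, 211.7], [241.7, 214.6]]
196 [195, 181, 175, 206, 238, 230, 178, 166, 163, 187, 196, 178, 193, 274, 378, 485, 563, 560, 463, 272, 191, 205, 234, 264]
197 [183, 168, 178, 200, 230, 213, 168, 141, 156, 199, 215, 188, 182, 274, 384, 494, 567, 555, 454, 273, 188, 214, 242, 283]
198 [167, 168, 167, 180, 200, 181, 166, 147, 153, 189, 188, 177, 193, 278, 405, 505, 559, 557, 446, 272, 190, 231, 250, 297]
199 [150, 142, 147, 156, 165, 147, 131, 139, 141, 146, 153, 149, 185, 275, 412, 506, 562, 542, 424, 261, 170, 199, 224, 294]
200 [167, 170, 162, 160, 143, 140, 152, 152, 137, 144, 136, 150, 177, 289, 420, 514, 559, 524, 
[... 954 characters left out ...]
 579, 573, 550, 486, 428, 489, 549, 560, 535, 536, 572, 581, 588, 579, 590]
209 [380, 351, 340, 341, 328, 362, 449, 529, 567, 571, 564, 536, 463, 437, 500, 551, 561, 533, 545, 583, 592, 577, 583, 579]
210 [389, 343, 342, 346, 345, 373, 450, 532, 560, 574, 568, 517, 447, 428, 502, 553, 546, 538, 564, 588, 590, 595, 592, 582]
211 [388, 339, 348, 342, 338, 372, 451, 542, 564, 575, 567, 526, 463, 438, 488, 543, 540, 544, 573, 585, 586, 593, 588, 584]
212 [375, 347, 347, 340, 341, 364, 458, 547, 567, 567, 563, 523, 466, 448, 487, 522, 533, 540, 569, 590, 594, 595, 590, 587]
213 [378, 346, 336, 345, 351, 370, 464, 542, 588, 575, 566, 549, 522, 515, 534, 538, 563, 563, 566, 590, 597, 588, 597, 588]
```

```bash
python3 - <<'E'
from h import *
e=ray((242.9,212.8),.0513,"top"); b0=ray((237,201.7),.004,"top"); b1=ray((247.5,202.4),.004,"top")
print(e,b0,b1, "edge yaw",np.arctan2(-(b0-b1)[0],(b0-b1)[1]))
x=np.array([np.cos(.0956),-np.sin(.0956),0]); print("end rel base edge",(e-b0)@x,(e-b1)@x)
E
```

```text
[0.5696983 0.0626104 0.0513   ] [0.61833461 0.08710482 0.004     ] [0.61511596 0.0505356  0.004     ] edge yaw -0.08778892811581676
end rel base edge -0.04607612266797311 -0.04636286884725801
```

Call:
move_arm(
  deltas=[
    [1, 0, -3, 0, 0, 0],
    [0, 0, -2, 0, 0, 0],
    [0, 0, 0, 0, 0, 0],
    [0, 0, 0, 0, 0, 0],
    [0, 0, 0, 0, 0, 0],
  ],
)

```text
t: 38.75
eef_pos: [0.7533, 0.0484, 0.2042]
ee_rot: [-3.141, -0.0, 3.046]
force: [0.4, -0.7, -0.2]
width: 0.017
```

Call:
move_arm(
  deltas=[
    [0, 0, -2, 0, 0, 0],
    [0, 0, -1, 0, 0, 0],
    [0, 0, 0, 0, 0, 0],
    [0, 0, 0, 0, 0, 0],
    [0, 0, 0, 0, 0, 0],
  ],
)

```text
t: 39.17
eef_pos: [0.7533, 0.0484, 0.2014]
ee_rot: [3.142, 0.0, 3.046]
force: [0.3, 0.2, -0.6]
width: 0.0168
```

Call:
move_arm(
  deltas=[
    [0, 0, -1.5, 0, 0, 0],
    [0, 0, -1, 0, 0, 0],
    [0, 0, 0, 0, 0, 0],
    [0, 0, 0, 0, 0, 0],
    [0, 0, 0, 0, 0, 0],
  ],
)

```text
t: 39.58
eef_pos: [0.7533, 0.0484, 0.1989]
ee_rot: [3.142, -0.0, 3.046]
force: [0.0, 0.8, -0.4]
width: 0.0167
```

Call:
move_arm(
  deltas=[
    [0, 0, -1.5, 0, 0, 0],
    [0, 0, -1, 0, 0, 0],
    [0, 0, 0, 0, 0, 0],
    [0, 0, 0, 0, 0, 0],
    [0, 0, 0, 0, 0, 0],
  ],
)

```text
t: 40.0
eef_pos: [0.7533, 0.0484, 0.1965]
ee_rot: [3.142, 0.0, 3.046]
force: [-0.3, 0.4, 0.1]
width: 0.017
```

```bash
python3 - <<'E'
from h import *
s=arm.get_state();p=s["eef_pos"];print(p,s["ee_rot"],s["t"],s["width"],s["force"],s["moment"])
print(pinfit(p-[0,0,.1593],-.0956,.18))
ms=masks("rest",near=[.67,.085,.02])
a=arm.grab_frame("scene");b=arm.grab_frame("top")
cv2.imwrite("pics/c14.png",np.hstack([cv2.resize(a[220:310,235:345],(489,400),interpolation=2),cv2.resize(b[150:230,210:270],(300,400),interpolation=2)])[:,:,::-1])
E
```

```text
[0.75331846 0.04841732 0.19645965] [3.14154593e+00 1.47071544e-04 3.04555944e+00] 40.0 0.016952017009812543 [-0.33026732  0.42277433  0.10204819] [ 0.22478853  0.00437008 -0.06924638]
(array([ 0.1853992 ,  0.04031804, -0.09490265]), array([-1. , -1.2,  1.5,  1. ,  0.6,  0.3,  0. ]), {'scene': [306.79998779296875, 255.0], 'top': [242.8000030517578, 212.5]})
```

Call:
move_arm(
  deltas=[
    [0, 0, 1, 0, 0, 0],
    [0, 0, 1, 0, 0, 0],
    [0, 0, 0, 0, 0, 0],
    [0, 0, 0, 0, 0, 0],
    [0, 0, 0, 0, 0, 0],
  ],
  squeeze=10,
)

```text
t: 40.92
eef_pos: [0.7532, 0.0484, 0.1983]
ee_rot: [-3.142, -0.0, 3.045]
force: [0.0, -0.4, 0.3]
width: 0.0177
```

Call:
move_arm(
  deltas=[
    [0, 0, 0, 0, 0, 0],
    [0, 0, 0, 0, 0, 0],
    [0, 0, 0, 0, 0, 0],
    [0, 0, 0, 0, 0, 0],
    [0, 0, 0, 0, 0, 0],
  ],
  claw=165,
)

```text
t: 41.33
eef_pos: [0.7533, 0.0484, 0.1984]
ee_rot: [-3.142, 0.0, 3.046]
force: [0.2, 0.5, 0.4]
width: 0.031
```

```bash
python3 - <<'E'
from h import *
s=arm.get_state();p=s["eef_pos"];print(p,s["t"],s["width"],s["force"])
g=p-[0,0,.1593];g[2]=.0427
print(pinfit(g,-.0956,.18))
E
```

```text
[0.75330393 0.04837622 0.1984483 ] 41.3333 0.03096757737267834 [0.22129853 0.45742952 0.36236013]
(array([ 0.18233648,  0.00858263, -0.09797025]), array([-0.9, -0.6, -0. ,  1.1,  0.4,  0.5, -0.1]), {'scene': [305.79998779296875, 254.8000030517578], 'top': [242.5, 211.60000610351562]})
```

Call:
move_arm(
  deltas=[
    [0, 0, 5, 0, 0, 0],
    [0, 0, 10, 0, 0, 0],
    [0, 0, 20, 0, 0, 0],
    [0, 0, 30, 0, 0, 0],
    [0, 0, 35, 0, 0, 0],
  ],
)

```text
t: 41.95
eef_pos: [0.7527, 0.0482, 0.2985]
ee_rot: [-3.141, -0.003, 3.045]
force: [1.5, 0.1, -0.5]
width: 0.0309
```

Call:
move_arm(
  deltas=[
    [0, 0, 40, 0, 0, 0],
    [0, 0, 40, 0, 0, 0],
    [-20, -20, 25, 0, 0, 0],
    [-25, -30, 0, 0, 0, 0],
    [-25, -30, 0, 0, 0, 0],
  ],
)

```text
t: 42.37
eef_pos: [0.6827, -0.0318, 0.4069]
ee_rot: [3.14, 0.005, 3.047]
force: [0.3, -0.9, -1.0]
width: 0.031
```

Call:
move_arm(
  deltas=[
    [-25, -30, 0, 0, 0, 0],
    [-25, -30, 0, 0, 0, 0],
    [-25, -30, 0, 0, 0, 0],
    [-25, -30, 0, 0, 0, 0],
    [-25, -30, 0, 0, 0, 0],
  ],
)

```text
t: 42.78
eef_pos: [0.5566, -0.1828, 0.4048]
ee_rot: [-3.142, 0.002, 3.046]
force: [0.4, -1.6, 0.2]
width: 0.0307
```

Call:
move_arm(
  deltas=[
    [-20, -35, 0, 0, 0, 0],
    [-20, -35, 0, 0, 0, 0],
    [-15, -35, 0, 0, 0, 0],
    [0, -35, 0, 0, 0, 0],
    [0, -35, 0, 0, 0, 0],
  ],
)

```text
t: 43.2
eef_pos: [0.5019, -0.3582, 0.4056]
ee_rot: [-3.141, 0.003, 3.046]
force: [1.6, 0.1, 0.3]
width: 0.0311
```

```bash
python3 - <<'E'
from h import *
s=arm.get_state();print(s["eef_pos"],s["t"])
for c in("scene","top"):
    arm.grab_frame(c); L=[m for m in arm.masks_of("metal_pin",c) if np.hypot(*(np.array(m["xy"])-proj([.67,.056,.045],c)[0]))<20]
    if L:
        ys,xs=np.nonzero(L[0]["pixels"]);v=cv2.fitLine(np.c_[xs,ys].astype(np.float32),cv2.DIST_HUBER,0,.01,.01).ravel();d=np.c_[xs,ys]@v[:2];o=v[2:]-v[:2]*(v[:2]@v[2:])
        E=[ray(o+v[:2]*q,.0427+.004,c) for q in(d.min()-.5,d.max()+.5)]
        print(c,"pin ends",np.round(E,4).tolist(),"len",np.linalg.norm(E[0]-E[1]),"mid",((E[0]+E[1])/2).round(4))
    else: print(c,"no pin")
ms=masks("rest",near=[.67,.085,.02])
for c in ms: print("rest",c,ms[c].sum(),fit("rest",{c:ms[c]},[.67,.085,-.1]))
ms=masks("tray",near=[.509,-.251,.02])
for c in ms: print("tray",c,fit("tray",{c:ms[c]},[.509,-.251,-.02]))
a=arm.grab_frame("scene");b=arm.grab_frame("top")
x=cv2.resize(a[110:320,220:330],(314,600)) 
y=np.vstack([cv2.resize(b[155:225,205:275],(340,340),interpolation=2),cv2.resize(b[185:270,290:382],(340,314))])[:600]
z=cv2.resize(a[225:310,235:330],(335,300),interpolation=2)
I=np.hstack([cv2.resize(a[235:310,240:320],(450,422),interpolation=2)[:422],cv2.resize(y,(274,422))]) 
I=np.hstack([cv2.resize(a[240:305,245:315],(400,371),interpolation=2),cv2.resize(b[160:222,205:272],(400,371),interpolation=2)])
J=np.hstack([cv2.resize(a[150:235,215:325],(400,229)),cv2.resize(b[190:270,290:380],(400,229))])
cv2.imwrite("pics/final.png",np.vstack([I,J])[:,:,::-1])
E
```

```text
[ 0.50188204 -0.35819301  0.40561082] 43.2
scene no pin
top pin ends [[0.5745, 0.0643, 0.0467], [0.772, 0.0444, 0.0467]] len 0.19849172792509623 mid [0.6733 0.0543 0.0467]
rest scene 1291 (array([ 0.6703379 ,  0.08643048, -0.16603347]), np.float64(0.07949273310010252))
rest top 736 (array([ 0.67507341,  0.08533307, -0.05040356]), np.float64(0.16311287321406254))
tray scene (array([ 0.5051376, -0.2502068, -0.0231096]), np.float64(0.014705232899916099))
tray top (array([ 0.50691565, -0.2610824 , -0.07484997]), np.float64(0.4595304617134317))
```

View pics/final.png

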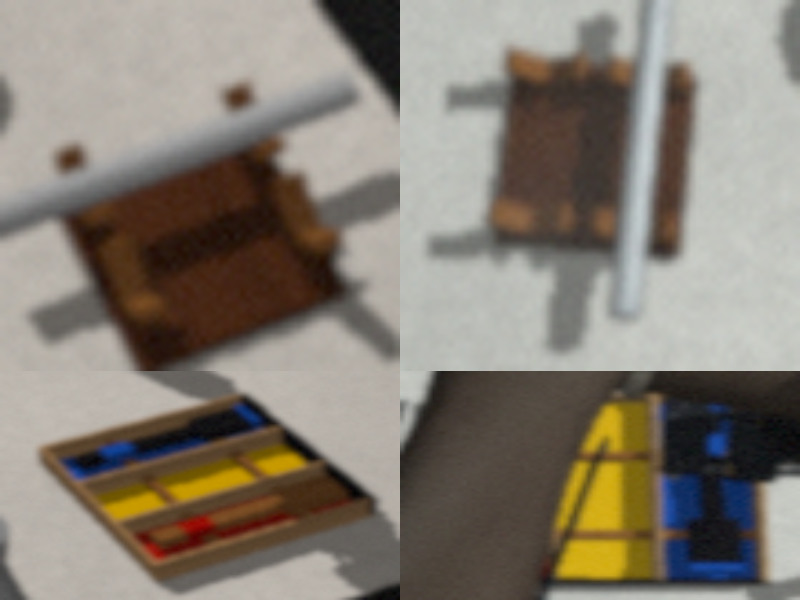

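```bash
python3 - <<'E'
from h import *
b=arm.grab_frame("top").astype(int).sum(2)
print("pin end col"); 
for r in range(203,217): print(r,b[r,238:250].tolist())
print("top end")
for r in range(145,165): print(r,b[r,240:254].tolist())
print("rest edge",[ (r,b[r,228:236].mean().round(),b[r,248:251].mean().round()) for r in range(196,208)])
E
```

```text
pin end col
203 [354, 337, 336, 386, 472, 564, 582, 531, 455, 417, 363, 369]
204 [379, 390, 375, 403, 487, 573, 591, 553, 529, 540, 515, 513]
205 [443, 487, 454, 431, 490, 577, 594, 562, 550, 575, 582, 566]
206 [521, 531, 464, 436, 505, 583, 586, 548, 560, 586, 593, 586]
207 [550, 536, 466, 437, 508, 572, 583, 543, 553, 585, 577, 592]
208 [554, 526, 464, 451, 515, 570, 570, 547, 563, 586, 586, 586]
209 [551, 516, 454, 455, 526, 575, 562, 540, 568, 584, 589, 581]
210 [561, 507, 445, 462, 527, 565, 550, 532, 579, 583, 591, 594]
211 [570, 505, 432, 447, 511, 535, 532, 525, 564, 586, 591, 586]
212 [574, 512, 444, 424, 446, 478, 500, 531, 569, 584, 588, 596]
213 [577, 552, 502, 484, 467, 483, 509, 554, 584, 585, 591, 599]
214 [577, 576, 557, 548, 547, 560, 569, 578, 575, 580, 585, 592]
215 [573, 571, 563, 578, 586, 594, 600, 588, 581, 570, 571, 584]
216 [574, 587, 571, 571, 586, 596, 593, 594, 573, 581, 577, 582]
top end
145 [593, 589, 591, 589, 594, 575, 578, 572, 576, 581, 577, 584, 585, 581]
146 [593, 590, 600, 602, 598, 578, 575, 567, 579, 594, 588, 578, 585, 588]
147 [596, 595, 596, 
[... 1180 characters left out ...]
163 [425, 509, 557, 566, 509, 421, 439, 542, 595, 566, 541, 574, 588, 585]
164 [389, 469, 550, 560, 499, 415, 446, 551, 595, 568, 551, 569, 585, 585]
rest edge [(196, np.float64(225.0), np.float64(212.0)), (197, np.float64(218.0), np.float64(225.0)), (198, np.float64(201.0), np.float64(225.0)), (199, np.float64(186.0), np.float64(207.0)), (200, np.float64(187.0), np.float64(183.0)), (201, np.float64(246.0), np.float64(171.0)), (202, np.float64(317.0), np.float64(231.0)), (203, np.float64(356.0), np.float64(385.0)), (204, np.float64(386.0), np.float64(522.0)), (205, np.float64(413.0), np.float64(574.0)), (206, np.float64(428.0), np.float64(589.0)), (207, np.float64(429.0), np.float64(583.0))]
```

```bash
python3 - <<'E'
from h import *
e1=ray((243,211.6),.0517,"top");e2=ray((243,213.4),.0337,"top");f=ray((246.5,156),.0517,"top");b=ray((249,203),0,"top")
for n,v in(("e1",e1),("e2",e2),("f",f),("b",b)): print(n,v.round(4))
x=np.array([np.cos(.093),-np.sin(.093),0])
print("len",(f-e1)@x,"mid rel rest centre",((f+(e1+e2)/2)/2-b)@x-.055)
E
```

```text
e1 [0.5737 0.0622 0.0517]
e2 [0.5709 0.0638 0.0337]
f [0.7689 0.0497 0.0517]
b [0.6137 0.0456 0.    ]
len 0.19545618246108656 mid rel rest centre 0.0006516888076740432
```

```bash
python3 -c "
from station import arm
print(arm.job_done(), arm.get_state()['t'])"
```

```text
the job is handed in; nothing more can be done
the job is handed in; nothing more can be done
```

The job is handed in at about 44 s. The drainer held three of the five pieces (no turner or beech pin). I put them away in this order: spatula, scraper, metal pin. Each was swung nearly level on the mat while pinched.

**Final checks:**
- **Utensils:** The pictures show the spatula flat in the red compartment and the scraper flat in the blue one, both with heads at the black rim.
- **Pin:** It lies level in the rest's y = −30 mm notches. The top view puts its middle within about 1–2 mm of the rest's centre.
- **Forces:** The highest wrist force I read was 23 N.
- **Surroundings:** I saw no sign that the tray or rest was knocked. The arm finished clear of everything, and it was never near the bottle, pot or mug.

**Checks that disagreed or failed:**
- **Camera agreement:** The two cameras differed by 2–5 mm throughout.
- **Pin slip:** The images put the pin's lower end about 180 mm from the grip, against 167 mm when grasped. I corrected for this before laying it down.
- **Pin mask:** The network's mask gave the pin as 2–3 mm off centre. The picture edges gave about 1 mm, and I went with those.
- **Last scene search:** The network did not find the pin in its usual place in the scene view, though it is plain in the picture.
- **Last top fits:** The arm hid part of the tray in the top view, so that fit was unusable. The rest fit there was also poor.

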